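# Make up the sterilizer test load

## Robot

A 6-joint arm with a two-finger parallel gripper is mounted at the origin on the work surface. World frame = base frame: x ahead of the robot, y to its left, z up, the work surface at z = 0. Lengths are in m, angles in rad, forces in N, time in s.
With the tool pointing down it reaches from about 0.4 to 0.825 m from the base axis. Payload 7 kg.
Tool frame: the origin (TCP) lies between the finger pads; the fingertips stand 22 mm ahead of it and the grasp point (between the pads) lies 3 mm ahead of it; z points along the fingers, y is the direction in which the jaws open and shut (so a half turn about z gives the same grasp; the last joint's range is limited). The gripper opens to 88 mm and grips with 3 to 60 N. Pads are 19 mm wide; open, the fingers measure 130 mm over their backs; the gripper's body (78 mm by 193 mm) begins 47 mm behind the grasp point.
Start: joints at [1.606, 0.359, 0.012, 0, -1.224, -0.288], TCP at [0.169, 0.654, 0.249] pointing down, gripper open.
Joint ranges: [-3.07, 3.07], [-1.43, 2.12], [-1.02, 1.25], [-3.03, 1.67], [-3.05, -0], [-3.03, 3.03]. Speed limits (rad/s): [2.39, 2.39, 3.01, 3.14, 3.14, 3.14].

## Interface

Orientations are given as [roll, pitch, yaw] about the fixed x, y, z axes, in that order (R = Rz(yaw) Ry(pitch) Rx(roll)).
In Python, from station import arm, optics gives the robot as it stands. The module is installed in compiled form; this text tells all that it offers.
- The arm moves only by the tool jog_arm, never from a script. Its argument "motion" is a list that holds one entry, the list of rows, each a list of 7 numbers: the shift along the tool's x, y, z in m, then the turn, a rotation vector about the tool's x, y, z in degrees, then the finger opening in m, from 0 to 0.0876. In form: [[[x, y, z, rx, ry, rz, grip], ...]]. A call has 1 to 8 rows; each row is the pose to reach, as a shift and turn from the pose measured when the call began, along the tool's axes at that moment; what a row does not reach only later rows make up. A row lasts 1/10 s, in which the tool goes at most 50 mm and 8.59 degrees, less where a joint would pass 70% of its speed; a pose out of reach is approached as far as the arm can. A call with a gripper value outside its range is refused whole. The fingers move at their own pace and stop on an object; "newtons" is the grip in N (left out, the last holds). Time passes only in rows, so rows that repeat a pose let the fingers close. It gives the time, the measured TCP pose, the force and the opening at its end, in the units of the state.
- arm.get_state(): the state, without advancing time (a new reading comes with each control period).
- optics.grab_frame(name): name is "side" or "top"; returns the picture (384x512x3 uint8, red, green, blue); there is no depth.
- optics.camera_model(name): a dict with "mtx" (3x3 intrinsics, pixels), "D" ([k1, k2, p1, p2, k3] as OpenCV has them; the pictures are not rectified), "R" (3x3) and "t" (3): a world point X has camera coordinates R X + t. Camera axes: x right, y down, z forward; pixel columns grow to the right and rows downward; lengths in m; the calibration is good to about 2 mm. A picture is of the moment at which its call begins. camera_model takes no time and is no camera call.
- arm.job_done(): hands the job in, once; it reports no verdict.
The state is a dict: "t": time; "q": joint angles; "qd": joint speeds; "joint_efforts": joint torques, N m; "eef_pos": TCP position; "ee_rot": TCP orientation; "force": force on the tool from outside, world axes, zero at the start; "moment": the same for the moment, N m; "width": finger opening in m.
Only numpy, scipy, OpenCV 4.12 (cv2) and the standard library are available. Lean on these libraries where they do the work, as an engineer would, in place of code of your own. Each camera call takes 0.05 s, during which the arm holds its last target.

## Task

Make up the sterilizer's test load: unscrew the cap from the jar and lay it open side down in the middle of the white mat, and put every orange indicator capsule into the jar. Clip each data logger by its snap hook to the ring of its own colour on the carrier - ring inside the hook, gate sprung fully shut - and leave it lying flat on the carrier plate.

Things in the scene. Friction and masses are not known exactly. Their poses are not given: they have to be found in the camera images.
- carrier: fixed perforated steel load carrier plate on the bench, 240 (x) x 460 (y) x 6 mm; origin at the centre of its underside, z up. A jar is bolted upright on it, axis at x +20, y +145 mm; a row of three coloured rings stands at x +60 mm. The rings' places in the row vary
- jar_rim (a point): centre of the mouth of the clear jar, 112 mm above the bench (axes as the carrier's). Jar: 77 mm diameter, shoulder 78 mm above the bench, then a neck; mouth 36 mm inside, about 100 mm deep. It cannot move or turn
- cap_center (a point): centre, half-way up, of the jar's blue ribbed screw cap: loose, 60 mm across, 28 mm tall, 50 g, closed top at +z, 12 flats (one faces its +x, then every 30 deg). Starts screwed home (this point 10 mm below the rim). Right-hand thread: counter-clockwise from above it climbs 9 mm a turn, free after about 1.4 turns; 1 mm play; stays where let go. A straight pull will not free it before
- mat: white square mat, 120 x 120 mm, 3 mm thick, fixed on the bench; origin at the centre of its underside, z up. The place for the cap
- indicator_1_center (a point): centre of an orange indicator capsule with a white end: a loose rigid plastic oblong 24 x 12 x 12 mm, 12 g, x axis along its length; starts lying on the bench. May be absent
- indicator_2_center (a point): centre of an orange indicator capsule with a white end: a loose rigid plastic oblong 24 x 12 x 12 mm, 12 g, x axis along its length; starts lying on the bench. May be absent
- red_logger (a point): centre of the red data logger: loose steel block with red sleeve, 48 (x) x 26 (y) x 22 mm (z), some 120 g, flat on the bench. From its +x end juts a rigid snap hook of 7 mm wire, flat in this point's x-y plane. Wire centres, mm: neck x=30 y=0; spine y=-12, x=36 to 79; round nose out to x=87, ending at x=76 y=11. The gate shuts the +y side. May be absent
- gate_red (a joint): swing of the red hook's brass sprung gate (5.5 mm thick), rad: 0 shut, to 0.75 pressed inward; springs back. In logger axes, mm: hinge x=37 y=11, free tip x=70. A bar pushed in from +y at x 63 to 69 swings it with 2 to 4 N; with the bar's axis past the nose's end, at y +4 to -3, move it on into the nose (x 76 to 77): the gate snaps shut behind it
- red_leg_a (a point): on the axis of the first leg of the red ring: a fixed upright closed loop of 5 mm red wire on the carrier plate, two vertical legs 38 mm apart, straight to 42 mm above the plate, joined on top at 53 mm. This point is 11 mm above the plate, level with the hook of a logger lying flat on it. z up, y from first leg to second. Rings stand 95 mm apart
- red_leg_b (a point): on the axis of the second leg of the red ring: a fixed upright closed loop of 5 mm red wire on the carrier plate, two vertical legs 38 mm apart, straight to 42 mm above the plate, joined on top at 53 mm. This point is 11 mm above the plate, level with the hook of a logger lying flat on it. z up, y from first leg to second. Rings stand 95 mm apart
- yellow_logger (a point): centre of the yellow data logger: loose steel block with yellow sleeve, 48 (x) x 26 (y) x 22 mm (z), some 120 g, flat on the bench. From its +x end juts a rigid snap hook of 7 mm wire, flat in this point's x-y plane. Wire centres, mm: neck x=30 y=0; spine y=-12, x=36 to 79; round nose out to x=87, ending at x=76 y=11. The gate shuts the +y side. May be absent
- gate_yellow (a joint): swing of the yellow hook's brass sprung gate (5.5 mm thick), rad: 0 shut, to 0.75 pressed inward; springs back. In logger axes, mm: hinge x=37 y=11, free tip x=70. A bar pushed in from +y at x 63 to 69 swings it with 2 to 4 N; with the bar's axis past the nose's end, at y +4 to -3, move it on into the nose (x 76 to 77): the gate snaps shut behind it
- yellow_leg_a (a point): on the axis of the first leg of the yellow ring: a fixed upright closed loop of 5 mm yellow wire on the carrier plate, two vertical legs 38 mm apart, straight to 42 mm above the plate, joined on top at 53 mm. This point is 11 mm above the plate, level with the hook of a logger lying flat on it. z up, y from first leg to second. Rings stand 95 mm apart
- yellow_leg_b (a point): on the axis of the second leg of the yellow ring: a fixed upright closed loop of 5 mm yellow wire on the carrier plate, two vertical legs 38 mm apart, straight to 42 mm above the plate, joined on top at 53 mm. This point is 11 mm above the plate, level with the hook of a logger lying flat on it. z up, y from first leg to second. Rings stand 95 mm apart
- green_logger (a point): centre of the green data logger: loose steel block with green sleeve, 48 (x) x 26 (y) x 22 mm (z), some 120 g, flat on the bench. From its +x end juts a rigid snap hook of 7 mm wire, flat in this point's x-y plane. Wire centres, mm: neck x=30 y=0; spine y=-12, x=36 to 79; round nose out to x=87, ending at x=76 y=11. The gate shuts the +y side. May be absent
- gate_green (a joint): swing of the green hook's brass sprung gate (5.5 mm thick), rad: 0 shut, to 0.75 pressed inward; springs back. In logger axes, mm: hinge x=37 y=11, free tip x=70. A bar pushed in from +y at x 63 to 69 swings it with 2 to 4 N; with the bar's axis past the nose's end, at y +4 to -3, move it on into the nose (x 76 to 77): the gate snaps shut behind it
- green_leg_a (a point): on the axis of the first leg of the green ring: a fixed upright closed loop of 5 mm green wire on the carrier plate, two vertical legs 38 mm apart, straight to 42 mm above the plate, joined on top at 53 mm. This point is 11 mm above the plate, level with the hook of a logger lying flat on it. z up, y from first leg to second. Rings stand 95 mm apart
- green_leg_b (a point): on the axis of the second leg of the green ring: a fixed upright closed loop of 5 mm green wire on the carrier plate, two vertical legs 38 mm apart, straight to 42 mm above the plate, joined on top at 53 mm. This point is 11 mm above the plate, level with the hook of a logger lying flat on it. z up, y from first leg to second. Rings stand 95 mm apart
- tub: bystander: loose yellow round tub, 120 mm across, 65 mm tall, origin under its centre
- wellplate: bystander: loose white well plate, 86 x 128 x 14 mm, origin under its centre
- reagent: bystander: loose amber bottle with blue cap, 60 mm diameter, 130 mm tall, origin under its centre
There are look-alikes about, which are no part of the job. What is shaped like the part that bears green_logger but black, blue or turquoise is not meant.

How it is judged:
By the outcome, as a careful person would: the job done as asked, in the order asked, and still so for the second after the job is handed in, with the robot touching nothing.
Of logger_red, logger_yellow, logger_green only 2 to 3 are there at a start; the rules pass over those that are not, and their reading is None.
Of indicator_1, indicator_2 only 1 to 2 are there at a start; the rules pass over those that are not, and their reading is None.
At some moment in a run one of logger_red, logger_yellow, logger_green, indicator_1, indicator_2 may be knocked a few centimetres aside while the robot is not near it.
Once in a run the grip may slacken for a moment while it holds something.
It also fails if it takes over 210 s, if anything falls off the work surface, if the arm or the gripper's body presses on something with over 40 N, if the wrist force passes 120 N, or if a joint passes its speed limit or range.

## Working session

There is one attempt and no reset: what is moved stays moved. The work goes in short steps, Python scripts to look and compute and a tool call to move; the robot and the scene stay as the last step left them, time stands still between calls to the robot, and variables do not carry over. Pictures are saved under pics/ and viewed, and the job is handed in when it is done.

Besides the shell and the picture viewer there is one more tool, called after "Call:" as name(argument=value, ...), one argument or row to a line, values as JSON. jog_arm: Moves the arm, as the interface text tells. Its arguments: {"type":"object","properties":{"motion":{"type":"array","items":{"type":"array","items":{"type":"array","items":{"type":"number"}}}},"newtons":{"type":"number"}},"required":["motion"]}

```bash
mkdir -p pics; ls; cat > h.py <<'E'
from station import arm, optics
import numpy as np, cv2
def snap(n,f,scale=1.5):
    im=optics.grab_frame(n); b=cv2.cvtColor(im,cv2.COLOR_RGB2BGR)
    np.save('pics/'+f+'.npy',im)
    cv2.imwrite('pics/'+f+'.png',cv2.resize(b,None,fx=scale,fy=scale,interpolation=cv2.INTER_CUBIC)); return im
E
python3 - <<'E'
from h import *
for n in ('side','top'):
    m=optics.camera_model(n); print(n,{k:np.round(v,4).tolist() for k,v in m.items()}); snap(n,n+'0')
    R=np.array(m['R']);print(-R.T@np.array(m['t']))
print(arm.get_state())
E
```

```text
pics
side {'mtx': [[479.5058, 0.0, 262.5798], [0.0, 479.5058, 184.0761], [0.0, 0.0, 1.0]], 'D': [-0.0934, 0.0, 0.0, 0.0, 0.0], 'R': [[0.8299, -0.5576, -0.0155], [-0.3901, -0.5602, -0.7308], [0.3988, 0.6125, -0.6824]], 't': [-0.3982, 0.2596, 1.513]}
[-0.17165649 -1.00344163  1.21603711]
top {'mtx': [[429.5686, 0.0, 259.1616], [0.0, 429.5686, 191.1174], [0.0, 0.0, 1.0]], 'D': [-0.009, 0.0, 0.0, 0.0, 0.0], 'R': [[-0.0118, -0.9999, 0.0057], [-0.9916, 0.011, -0.129], [0.129, -0.0072, -0.9916]], 't': [0.0172, 0.4938, 1.2539]}
[0.32811268 0.02085216 1.30701559]
{'t': 0.1, 'q': array([ 1.60612090e+00,  3.59307082e-01,  1.11724526e-02, -3.25242513e-04,
       -1.22410464e+00, -2.88090178e-01]), 'qd': array([-0.00127999, -0.00123951,  0.003472  ,  0.00074365,  0.00121673,
        0.00039665]), 'joint_efforts': array([-9.91675188e-04, -5.84158945e+01,  2.93745804e+01,  7.01538876e+00,
        1.01248483e-02, -5.96942732e-05]), 'eef_pos': array([0.1687286 , 0.65315843, 0.2477282 ]), 'ee_rot': array([ 3.14012230e+00, -1.16843173e-04, -2.52876257e-01]), 'force': array([ 0.40182754, -0.11791072, -0.67438152]), 'moment': array([ 0.02830656,  0.01585573, -0.02187525]), 'width': 0.08743857885882315}
```

View pics/side0.png

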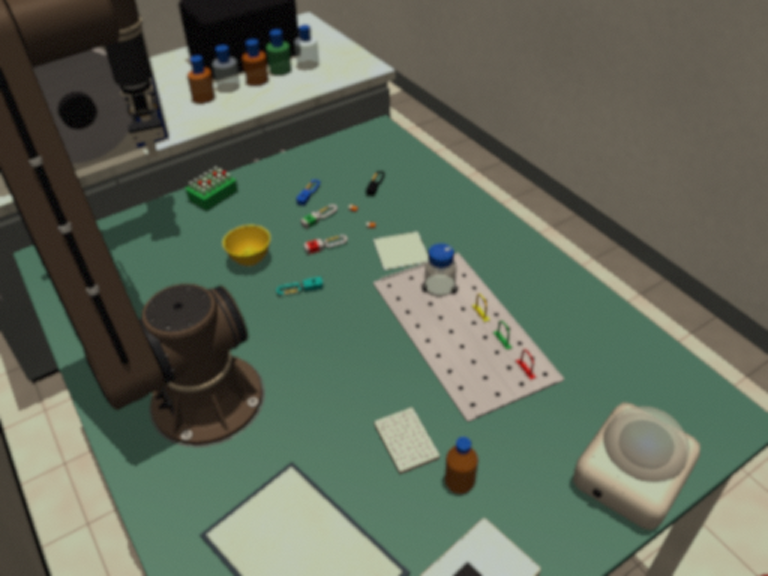

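View pics/top0.png

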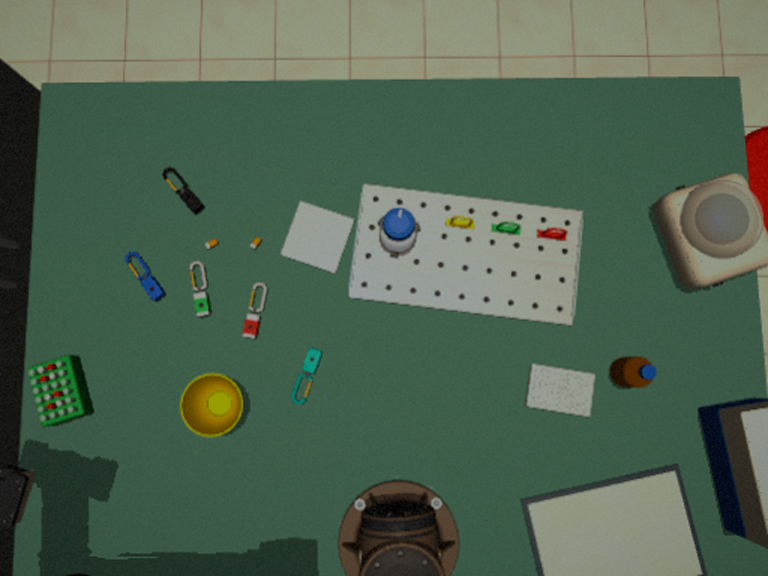

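Both views show a red logger (top 255,310) and a green one (200,290), with no yellow. There are two capsules at (211,244) and (256,242), the mat at (318,237) and the carrier on the right with rings yellow, green, red. I'll zoom in next.

```bash
cat >> h.py <<'E'
CM={n:{k:np.array(v,float) for k,v in optics.camera_model(n).items()} for n in ('side','top')}
def ray(n,uv):
    m=CM[n]; p=cv2.undistortPoints(np.array([[uv]],float),m['mtx'],m['D'])[0,0]
    d=m['R'].T@np.array([p[0],p[1],1]); return -m['R'].T@m['t'], d/np.linalg.norm(d)
def atz(n,uv,z):
    o,d=ray(n,uv); return o+d*(z-o[2])/d[2]
def tri(us,ut):
    A=[];b=[]
    for n,u in (('side',us),('top',ut)):
        o,d=ray(n,u); P=np.eye(3)-np.outer(d,d); A.append(P); b.append(P@o)
    A=np.vstack(A); b=np.hstack(b); X=np.linalg.lstsq(A,b,rcond=None)[0]
    return X, np.linalg.norm(A@X-b)
def proj(n,X):
    m=CM[n]; return cv2.projectPoints(np.array(X,float).reshape(-1,1,3),cv2.Rodrigues(m['R'])[0],m['t'],m['mtx'],m['D'])[0][:,0]
def crop(im,f,u0,v0,u1,v1,s,pts=None):
    c=cv2.cvtColor(im[v0:v1,u0:u1],cv2.COLOR_RGB2BGR); c=cv2.resize(c,None,fx=s,fy=s,interpolation=cv2.INTER_CUBIC)
    for i in range(u0 - u0%10+10,u1,10): cv2.line(c,(int((i-u0+.5)*s),0),(int((i-u0+.5)*s),4 if i%50 else 12),(255,255,255),1)
    for i in range(v0 - v0%10+10,v1,10): cv2.line(c,(0,int((i-v0+.5)*s)),(4 if i%50 else 12,int((i-v0+.5)*s)),(255,255,255),1)
    if pts is not None:
        for p in pts: cv2.circle(c,(int((p[0]-u0+.5)*s),int((p[1]-v0+.5)*s)),2,(255,0,255),-1)
    cv2.imwrite('pics/'+f+'.png',c)
E
python3 - <<'E'
from h import *
t=np.load('pics/top0.npy'); s=np.load('pics/side0.npy')
crop(t,'t_l',100,100,240,220,5.5)
crop(t,'t_c',225,110,400,225,4.5)
crop(s,'s_l',190,110,290,210,6)
crop(s,'s_c',240,145,380,285,4.2)
E
```

```text
(no output)
```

View pics/t_l.png

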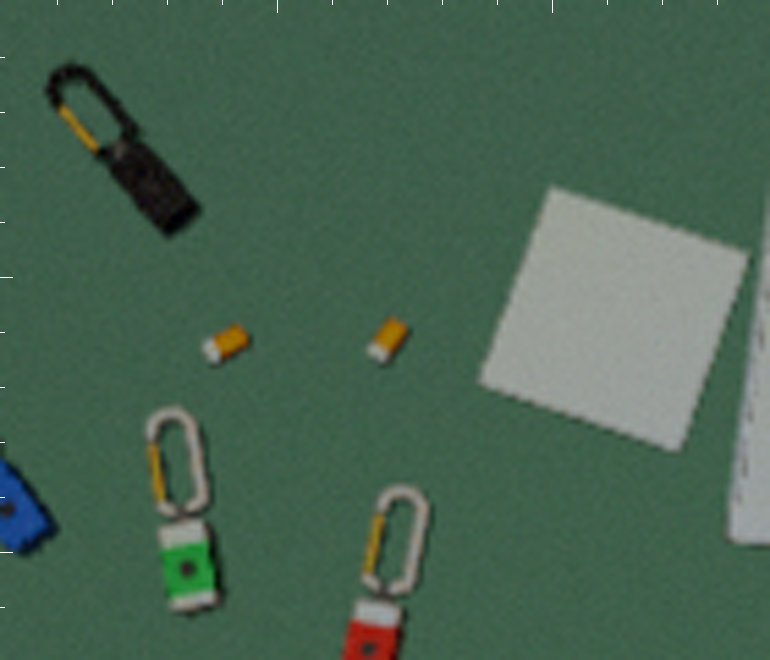

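View pics/t_c.png

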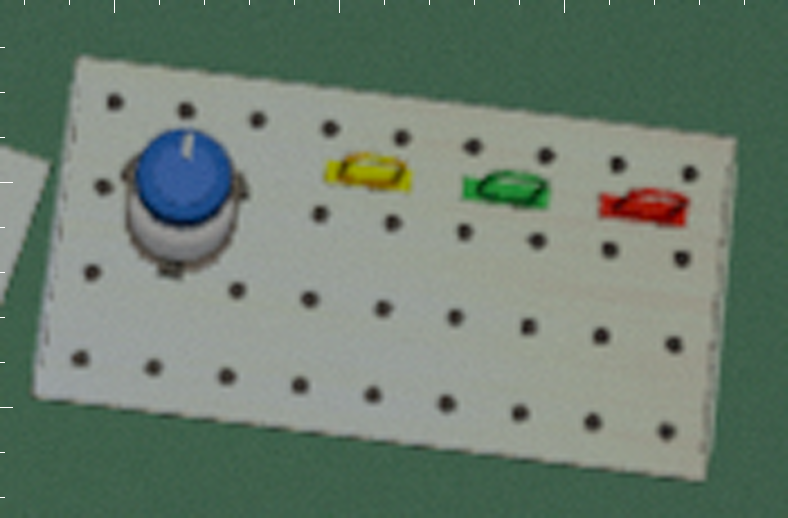

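View pics/s_l.png

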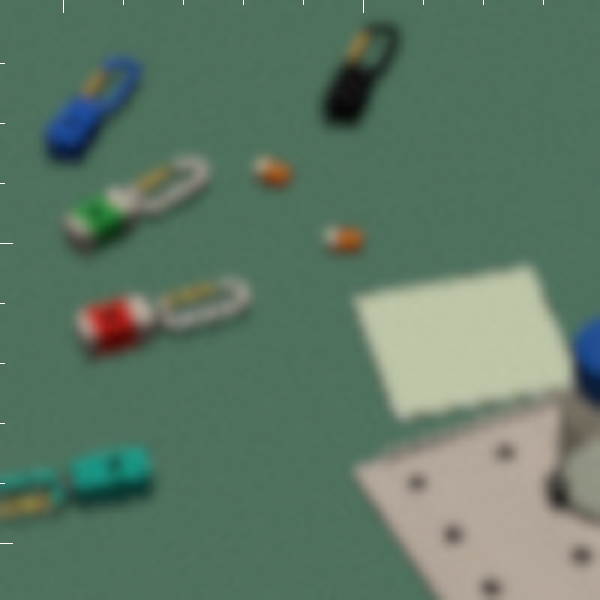

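View pics/s_c.png

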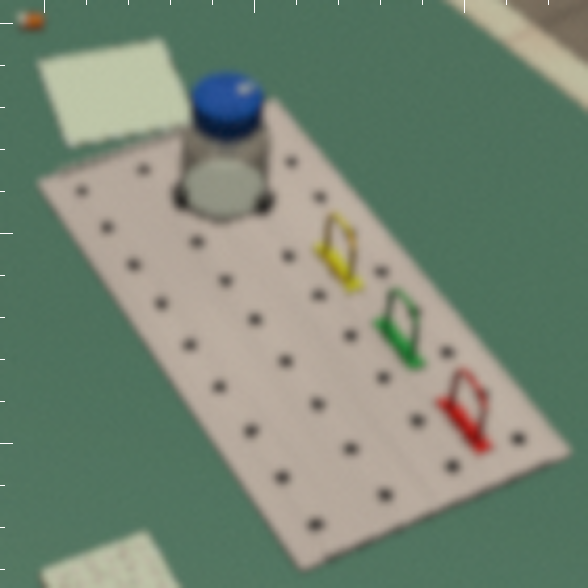

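```bash
python3 - <<'E'
from h import *
from scipy.optimize import least_squares
# hand-clicked pixel corners, refined by line fit on mask
def quad(n,mask,seed):
    k=np.zeros_like(mask); nl,lab=cv2.connectedComponents(mask)[:2]
    comp=(lab==lab[seed[1],seed[0]]).astype(np.uint8)
    cs,_=cv2.findContours(comp,cv2.RETR_EXTERNAL,cv2.CHAIN_APPROX_NONE); c=max(cs,key=cv2.contourArea)
    h=cv2.convexHull(c); e=0.02*cv2.arcLength(h,True); q=cv2.approxPolyDP(h,e,True)[:,0].astype(float)
    print(n,len(q),cv2.contourArea(h)); return q
for n in ('top','side'):
    im=np.load(f'pics/{n}0.npy'); g=im.astype(int)
    m=((g[...,0]>110)).astype(np.uint8) if n=='side' else (g[...,0]>95).astype(np.uint8)
    print(im[158,212] if n=='top' else im[165,265], im[60,200])
    for nm,seed in (('mat',(212,158) if n=='top' else (265,165)),('plate',(300,190) if n=='top' else (300,220))):
        q=quad(n,m,seed); print(nm,q.tolist())
E
```

```text
[151 159 151] [62 93 74]
top 4 1505.5
mat [[200.0, 134.0], [235.0, 146.0], [223.0, 181.0], [187.0, 169.0]]
top 4 11565.0
plate [[242.0, 123.0], [387.0, 140.0], [381.0, 216.0], [233.0, 198.0]]
[190 197 168] [188 196 177]
side 6 8204.0
mat [[249.0, 159.0], [278.0, 154.0], [305.0, 168.0], [375.0, 253.0], [311.0, 280.0], [250.0, 191.0]]
side 6 185869.5
plate [[511.0, 0.0], [511.0, 297.0], [447.0, 383.0], [96.0, 383.0], [0.0, 222.0], [0.0, 0.0]]
```

```bash
cat >> h.py <<'E'
from scipy.ndimage import map_coordinates
from scipy.optimize import least_squares
def edgefit(n,im,W,H,z,x0,ch=0,half=4,skip=None,it=4,ns=40):
    g=cv2.GaussianBlur(im[...,ch].astype(float),(0,0),0.7)
    c=np.array([[W,H],[-W,H],[-W,-H],[W,-H]])/2; p=np.array(x0,float)
    s=np.linspace(.08,.92,ns)
    L=np.vstack([c[i]+(c[(i+1)%4]-c[i])*s[:,None] for i in range(4)])
    Nn=np.vstack([np.repeat([(c[i]+c[(i+1)%4])/np.linalg.norm(c[i]+c[(i+1)%4])],ns,0) for i in range(4)])
    def w(p,L): 
        R=np.array([[np.cos(p[2]),-np.sin(p[2])],[np.sin(p[2]),np.cos(p[2])]]); q=L@R.T+p[:2]; return np.c_[q,np.full(len(q),z)]
    for _ in range(it):
        P=proj(n,w(p,L)); Q=proj(n,w(p,L+Nn*.002)); d=Q-P; d/=np.linalg.norm(d,axis=1)[:,None]
        o=np.linspace(-half,half,8*half+1); 
        S=np.array([map_coordinates(g,[P[:,1]+k*d[:,1],P[:,0]+k*d[:,0]],order=1,mode='nearest') for k in o]).T
        G=-np.gradient(S,axis=1)*1; G=np.clip(G,0,None)   # bright inside
        pk=G.max(1); j=G.argmax(1)
        off=np.array([ (lambda a,b:(o[a:b]*G[i,a:b]).sum()/(G[i,a:b].sum()+1e-9))(max(0,j[i]-6),j[i]+7) for i in range(len(j))])
        ok=pk>0.5*np.median(pk); T=P+off[:,None]*d
        if skip is not None: ok&=~skip(L)
        r=least_squares(lambda x:np.sum((proj(n,w(x,L[ok]))-T[ok])*d[ok],axis=1),p,loss='soft_l1',f_scale=.3,x_scale=[.01,.01,.05]); p=r.x
    return p,np.sqrt(np.mean(r.fun**2)),ok.mean()
E
python3 - <<'E'
from h import *
for n in ('top','side'):
    im=np.load(f'pics/{n}0.npy')
    if n=='top':
        qm=[[200.0, 134.0], [235.0, 146.0], [223.0, 181.0], [187.0, 169.0]]; qp=[[242.0, 123.0], [387.0, 140.0], [381.0, 216.0], [233.0, 198.0]]
        M=np.array([atz(n,u,.003) for u in qm]); P=np.array([atz(n,u,.006) for u in qp])
        pm=[*M.mean(0)[:2],np.arctan2(*(M[0]-M[3])[[1,0]])]; pp=[*P.mean(0)[:2],np.arctan2(*(P[0]-P[3])[[1,0]])]
        print(pm,pp)
    for nm,W,H,z,x0 in (('mat',.12,.12,.003,pm),('plate',.24,.46,.006,pp)):
        for zz in (z,0):
            r=edgefit(n,im,W,H,zz,x0); print(n,nm,zz,np.round(r[0],4),r[1:])
E
```

```text
[np.float64(0.6044571548834641), np.float64(0.1582221988794179), np.float64(-0.34280331154123506)] [np.float64(0.5648269175797256), np.float64(-0.14808522648057912), np.float64(-0.1226557783741268)]
top mat 0.003 [ 0.6046  0.1584 -0.3419] (np.float64(0.0815245237229684), np.float64(1.0))
top mat 0 [ 0.6052  0.1587 -0.3418] (np.float64(0.08437468598122828), np.float64(1.0))
top plate 0.006 [ 0.5653 -0.1485 -0.1373] (np.float64(0.3571805806049681), np.float64(1.0))
top plate 0 [ 0.5664 -0.1493 -0.137 ] (np.float64(0.5785149333516126), np.float64(1.0))
side mat 0.003 [ 0.6084  0.1604 -0.3385] (np.float64(0.2380356730109689), np.float64(1.0))
side mat 0 [ 0.6102  0.1632 -0.3396] (np.float64(0.26320145961504726), np.float64(1.0))
side plate 0.006 [ 0.5684 -0.1466 -0.1406] (np.float64(0.47459260710789575), np.float64(0.8875))
side plate 0 [ 0.5719 -0.1433 -0.1426] (np.float64(0.6156131143604945), np.float64(0.9))
```

```bash
python3 - <<'E'
from h import *
t=np.load('pics/top0.npy'); s=np.load('pics/side0.npy')
crop(t,'t_cap',248,132,284,172,14); crop(s,'s_cap',278,155,312,195,14)
E
cd pics; python3 -c "
import cv2,numpy as np
a=cv2.imread('t_cap.png');b=cv2.imread('s_cap.png');h=min(len(a),len(b));o=np.hstack([a[:h],b[:h]]);o=cv2.resize(o,None,fx=.75,fy=.75);cv2.imwrite('caps.png',o);print(o.shape)"
```

```text
(420, 735, 3)
```

View pics/caps.png

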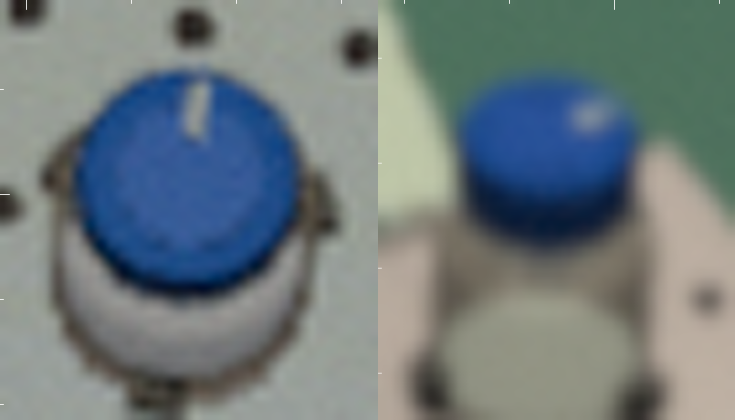

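```bash
python3 - <<'E'
from h import *
for n,box in (('top',(248,132,284,172)),('side',(278,155,312,180))):
    im=np.load(f'pics/{n}0.npy').astype(float)
    u0,v0,u1,v1=box; c=im[v0:v1,u0:u1]
    blue=((c[...,2]-c[...,0])>40)&(c[...,2]>c[...,1]+15)
    vv,uu=np.mgrid[v0:v1,u0:u1]
    hull=cv2.convexHull(np.c_[uu[blue],vv[blue]].astype(np.int32))
    inside=np.array([[cv2.pointPolygonTest(hull.astype(np.float32),(float(a),float(b)),False)>=0 for a in range(u0,u1)] for b in range(v0,v1)])
    (ex,ey),(a,b),th=cv2.fitEllipse(hull.astype(np.float32))
    w=np.clip(c[...,0]-60,0,None)*inside*(c[...,0]>85)
    nu=((w*uu).sum()/w.sum(),(w*vv).sum()/w.sum())
    print(n,'ellipse',ex,ey,a,b,'notch',nu, 'notch@z116',atz(n,nu,.116),'c@116',atz(n,(ex,ey),.116),'bbox',hull[:,0].min(0),hull[:,0].max(0))
    for J in ([.6066,-.0068,.116],):
        print(proj(n,J), 'ang',np.degrees(np.arctan2(*(atz(n,nu,.116)-atz(n,proj(n,J)[0],.116))[[1,0]])))
E
```

```text
top ellipse 265.30169677734375 148.712158203125 20.578601837158203 20.763534545898438 notch (np.float64(266.2710526315789), np.float64(141.92894736842106)) notch@z116 [ 0.62357827 -0.00965971  0.116     ] c@116 [ 0.60393317 -0.00663789  0.116     ] bbox [255 139] [275 159]
[[265.34599307 147.79052405]] ang -9.56079506489856
side ellipse 293.67230224609375 168.7169189453125 14.557884216308594 16.496706008911133 notch (np.float64(297.93065693430657), np.float64(165.507299270073)) notch@z116 [ 0.62600698 -0.00776122  0.116     ] c@116 [ 0.60359035 -0.01293195  0.116     ] bbox [286 162] [302 176]
[[293.31562719 167.44108682]] ang -2.83552980362681
```

```bash
cat > mv.py <<'E'
import sys,numpy as np
from station import arm
from scipy.spatial.transform import Rotation as Ro
# usage: mv.py x y z yawdeg  -> tool-frame shift (mm) & rotation vector to reach pointing-down pose
s=arm.get_state(); p=np.array(s['eef_pos']); R=Ro.from_euler('xyz',s['ee_rot'])
print('t',round(s['t'],2),'p',np.round(p,4),'rpy',np.round(np.degrees(s['ee_rot']),2),'F',np.round(s['force'],1),'w',round(s['width'],4),'q',np.round(np.degrees(s['q']),1))
if len(sys.argv)>=5:
    x,y,z,w=[float(a) for a in sys.argv[1:5]]
    d=R.inv().apply(np.array([x,y,z])-p); rv=(R.inv()*Ro.from_euler('xyz',[np.pi,0,np.radians(w)])).as_rotvec(degrees=True)
    print('shift',np.round(d,4),'rot',np.round(rv,2))
E
python3 mv.py 0.606 -0.007 0.2 111.5; python3 mv.py 0.278 0.488 0.23 -73
```

```text
t 0.1 p [0.1687 0.6532 0.2477] rpy [ 1.7992e+02 -1.0000e-02 -1.4490e+01] F [ 0.4 -0.1 -0.7] w 0.0874 q [ 92.   20.6   0.6  -0.  -70.1 -16.5]
shift [0.5885 0.5297 0.0486] rot [ 5.0000e-02  9.0000e-02 -1.2599e+02]
t 0.1 p [0.1687 0.6532 0.2477] rpy [ 1.7992e+02 -1.0000e-02 -1.4490e+01] F [ 0.4 -0.1 -0.7] w 0.0874 q [ 92.   20.6   0.6  -0.  -70.1 -16.5]
shift [0.1471 0.1325 0.0179] rot [ 7.000e-02 -5.000e-02  5.851e+01]
```

Call:
jog_arm(
  motion=[
    [[0.02, 0.018, 0.002, 0, 0, 8, 0.087], [0.04, 0.036, 0.004, 0, 0, 16, 0.087], [0.06, 0.054, 0.006, 0, 0, 24, 0.087], [0.08, 0.072, 0.008, 0, 0, 32, 0.087], [0.1, 0.09, 0.01, 0, 0, 40, 0.087], [0.12, 0.108, 0.012, 0, 0, 48, 0.087], [0.14, 0.126, 0.014, 0, 0, 56, 0.087], [0.16, 0.144, 0.016, 0, 0, 64, 0.087]],
  ],
)

```text
t: 0.9
eef_pos: [0.288, 0.4725, 0.2316]
ee_rot: [3.141, -0.002, -1.376]
force: [1.0, -0.1, 0.1]
width: 0.0869
```

```bash
python3 mv.py 0.606 -0.007 0.2 111.5
```

```text
t 0.9 p [0.288  0.4725 0.2316] rpy [ 1.7995e+02 -1.1000e-01 -7.8820e+01] F [ 1.  -0.1  0.1] w 0.0869 q [ 78.9   9.9 -16.2  -0.  -64.  -67.7]
shift [ 0.532  -0.219   0.0324] rot [-1.5000e-01 -9.0000e-02  1.6968e+02]
```

Call:
jog_arm(
  motion=[
    [[0.035, -0.014, 0.0, 0, 0, 8, 0.087], [0.07, -0.028, 0.0, 0, 0, 16, 0.087], [0.105, -0.042, 0.0, 0, 0, 24, 0.087], [0.14, -0.056, 0.0, 0, 0, 32, 0.087], [0.175, -0.07, 0.0, 0, 0, 40, 0.087], [0.21, -0.084, 0.0, 0, 0, 48, 0.087], [0.245, -0.098, 0.0, 0, 0, 56, 0.087], [0.28, -0.112, 0.0, 0, 0, 64, 0.087]],
  ],
)

```text
t: 1.7
eef_pos: [0.4526, 0.218, 0.2319]
ee_rot: [-3.14, -0.002, -2.498]
force: [1.1, 1.5, 0.2]
width: 0.0875
```

```bash
python3 mv.py 0.606 -0.007 0.16 141.5
```

```text
t 1.7 p [0.4526 0.218  0.2319] rpy [-1.7993e+02 -1.0000e-01 -1.4314e+02] F [1.1 1.5 0.2] w 0.0875 q [ 4.820e+01  4.900e+00 -2.210e+01  1.000e-01 -6.310e+01 -1.014e+02]
shift [ 0.0121 -0.272   0.0723] rot [-1.300e-01 -4.000e-02  7.536e+01]
```

Call:
jog_arm(
  motion=[
    [[0.0015, -0.034, 0.005, 0, 0, 8.5, 0.087], [0.003, -0.068, 0.01, 0, 0, 17, 0.087], [0.0045, -0.102, 0.015, 0, 0, 25.5, 0.087], [0.006, -0.136, 0.02, 0, 0, 34, 0.087], [0.0075, -0.17, 0.025, 0, 0, 42.5, 0.087], [0.009, -0.204, 0.03, 0, 0, 51, 0.087], [0.0105, -0.238, 0.035, 0, 0, 59.5, 0.087], [0.012, -0.272, 0.04, 0, 0, 68, 0.087]],
  ],
)

```text
t: 2.5
eef_pos: [0.6066, -0.0082, 0.1917]
ee_rot: [-3.139, 0.0, 2.592]
force: [-0.2, 0.3, 0.2]
width: 0.0871
```

```bash
python3 mv.py 0.606 -0.007 0.145 141.5; python3 - <<'E'
from h import *
for n in('side','top'):snap(n,n+'1')
crop(np.load('pics/side1.npy'),'s1',240,90,360,210,6);crop(np.load('pics/top1.npy'),'t1',200,80,340,220,5)
E
```

```text
t 2.5 p [ 0.6066 -0.0082  0.1917] rpy [-179.86    0.    148.51] F [-0.2  0.3  0.2] w 0.0871 q [ 1.770e+01  1.660e+01 -1.280e+01  1.000e-01 -6.070e+01 -1.393e+02]
shift [0.0011 0.0008 0.0467] rot [-0.14  0.01  7.01]
```

View pics/s1.png

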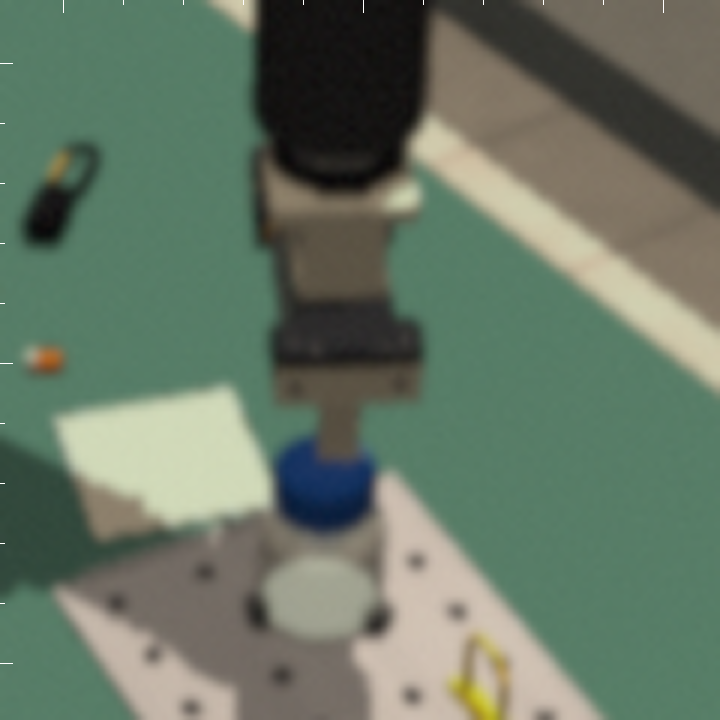

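View pics/t1.png

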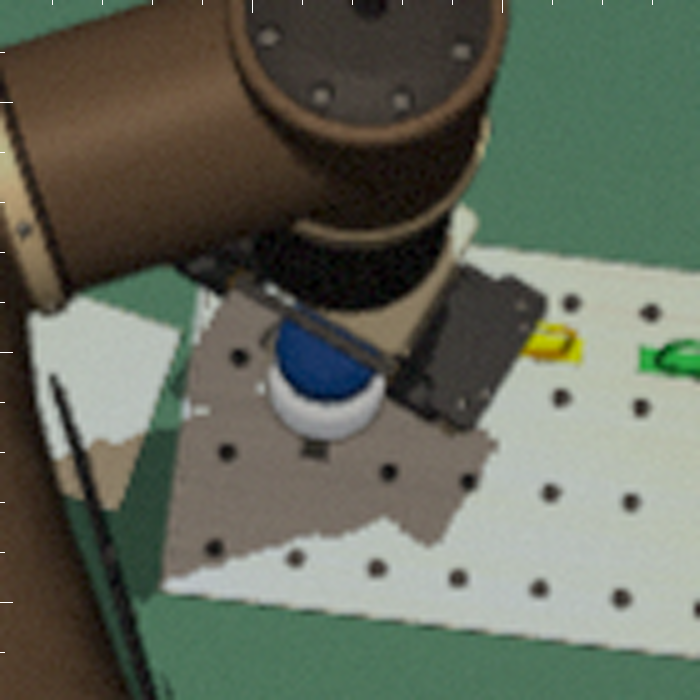

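Gripper sits over the cap (side view: finger above the cap at crop 340,430). Descending.

Call:
jog_arm(
  motion=[
    [[0.001, 0.0, 0.02, 0, 0, 7, 0.087], [0.001, 0.0, 0.04, 0, 0, 7, 0.087], [0.001, 0.0, 0.06, 0, 0, 7, 0.087], [0.001, 0.0, 0.075, 0, 0, 7, 0.087], [0.001, 0.0, 0.084, 0, 0, 7, 0.087], [0.001, 0.0, 0.084, 0, 0, 7, 0.087]],
  ],
)

```text
t: 3.2
eef_pos: [0.605, -0.0095, 0.1052]
ee_rot: [-3.135, -0.002, 2.468]
force: [-1.1, -0.8, 0.1]
width: 0.0869
```

```bash
python3 mv.py 0.606 -0.007 0.107 141.5
```

```text
t 3.2 p [ 0.605  -0.0095  0.1052] rpy [-1.7964e+02 -1.2000e-01  1.4143e+02] F [-1.1 -0.8  0.1] w 0.0869 q [ 1.760e+01  2.150e+01 -1.850e+01  1.000e-01 -5.040e+01 -1.463e+02]
shift [ 0.0007  0.0026 -0.0018] rot [-0.36 -0.12 -0.07]
```

Call:
jog_arm(
  motion=[
    [[0.0005, 0.002, -0.001, 0, 0, 0, 0.087], [0.0005, 0.002, -0.001, 0, 0, 0, 0.064], [0.0005, 0.002, -0.001, 0, 0, 0, 0.058], [0.0005, 0.002, -0.001, 0, 0, 0, 0.055], [0.0005, 0.002, -0.001, 0, 0, 0, 0.055], [0.0005, 0.002, -0.001, 0, 0, 0, 0.055], [0.0005, 0.002, -0.001, 0, 0, 0, 0.055]],
  ],
  newtons=10,
)

```text
t: 3.9
eef_pos: [0.606, -0.0076, 0.1066]
ee_rot: [-3.136, -0.002, 2.469]
force: [-0.9, 0.6, 3.0]
width: 0.0598
```

```bash
python3 mv.py 0.606 -0.007 0.107 141.5; python3 mv.py
```

```text
t 3.9 p [ 0.606  -0.0076  0.1066] rpy [-1.7967e+02 -1.0000e-01  1.4144e+02] F [-0.9  0.6  3. ] w 0.0598 q [ 1.780e+01  2.150e+01 -1.830e+01  1.000e-01 -5.060e+01 -1.464e+02]
shift [ 0.0004  0.0005 -0.0004] rot [-0.33 -0.1  -0.06]
t 3.9 p [ 0.606  -0.0076  0.1066] rpy [-1.7967e+02 -1.0000e-01  1.4144e+02] F [-0.9  0.6  3. ] w 0.0598 q [ 1.780e+01  2.150e+01 -1.830e+01  1.000e-01 -5.060e+01 -1.464e+02]
```

Call:
jog_arm(
  motion=[
    [[0, 0, 0, 0, 0, 0, 0.055], [0, 0, 0, 0, 0, -8.5, 0.055], [0, 0, -0.0005, 0, 0, -17, 0.055], [0, 0, -0.0005, 0, 0, -25.5, 0.055], [0, 0, -0.001, 0, 0, -34, 0.055], [0, 0, -0.001, 0, 0, -42.5, 0.055], [0, 0, -0.0015, 0, 0, -51, 0.055], [0, 0, -0.0015, 0, 0, -59.5, 0.055]],
  ],
  newtons=40,
)

```text
t: 4.7
eef_pos: [0.6058, -0.0077, 0.1078]
ee_rot: [-3.14, -0.006, -2.77]
force: [1.0, 0.5, -0.2]
width: 0.0599
```

```bash
python3 mv.py 0.606 -0.007 0.109 201.5
```

```text
t 4.7 p [ 0.6058 -0.0077  0.1078] rpy [-179.92   -0.37 -158.72] F [ 1.   0.5 -0.2] w 0.0599 q [ 17.8  21.4 -18.2   0.1 -50.8 -86.6]
shift [-0.0004  0.0006 -0.0012] rot [-0.08 -0.37 -0.22]
```

Call:
jog_arm(
  motion=[
    [[0, 0, 0, 0, 0, -8.5, 0.055], [0, 0, -0.0005, 0, 0, -17, 0.055], [0, 0, -0.0005, 0, 0, -25.5, 0.055], [0, 0, -0.001, 0, 0, -34, 0.055], [0, 0, -0.001, 0, 0, -42.5, 0.055], [0, 0, -0.0015, 0, 0, -51, 0.055], [0, 0, -0.0015, 0, 0, -59.5, 0.055], [0, 0, -0.0015, 0, 0, -68, 0.055]],
  ],
)

```text
t: 5.5
eef_pos: [0.6059, -0.0078, 0.1091]
ee_rot: [3.136, -0.004, -1.577]
force: [0.0, -0.8, -0.2]
width: 0.0593
```

Call:
jog_arm(
  motion=[
    [[0, 0, 0, 0, 0, -8.5, 0.055], [0, 0, -0.0005, 0, 0, -17, 0.055], [0, 0, -0.0005, 0, 0, -25.5, 0.055], [0, 0, -0.001, 0, 0, -34, 0.055], [0, 0, -0.001, 0, 0, -42.5, 0.055], [0, 0, -0.0015, 0, 0, -51, 0.055], [0, 0, -0.0015, 0, 0, -59.5, 0.055], [0, 0, -0.0015, 0, 0, -68, 0.055]],
  ],
)

```text
t: 6.3
eef_pos: [0.6062, -0.0078, 0.1105]
ee_rot: [3.136, 0.003, -0.384]
force: [1.1, 0.1, 1.2]
width: 0.0597
```

```bash
python3 mv.py 0.606 -0.007 0.109 81.5
```

```text
t 6.3 p [ 0.6062 -0.0078  0.1105] rpy [179.69   0.19 -22.03] F [1.1 0.1 1.2] w 0.0597 q [ 17.8  21.2 -18.    0.1 -51.1  50.1]
shift [-0.0005 -0.0007  0.0015] rot [ 4.0000e-02  4.2000e-01 -1.0353e+02]
```

Call:
jog_arm(
  motion=[
    [[0, 0, -0.0005, 0, 0, -8.5, 0.055], [0, 0, -0.0005, 0, 0, -17, 0.055], [0, 0, -0.001, 0, 0, -25.5, 0.055], [0, 0, -0.001, 0, 0, -34, 0.055], [0, 0, -0.0015, 0, 0, -42.5, 0.055], [0, 0, -0.002, 0, 0, -51, 0.055], [0, 0, -0.002, 0, 0, -59.5, 0.055], [0, 0, -0.002, 0, 0, -68, 0.055]],
  ],
)

```text
t: 7.1
eef_pos: [0.6063, -0.0079, 0.1124]
ee_rot: [-3.141, 0.006, 0.808]
force: [0.9, -0.6, -1.1]
width: 0.0598
```

```bash
python3 mv.py 0.606 -0.0078 0.1135 81.5
```

```text
t 7.1 p [ 0.6063 -0.0079  0.1124] rpy [-179.94    0.36   46.32] F [ 0.9 -0.6 -1.1] w 0.0598 q [ 1.780e+01  2.110e+01 -1.790e+01  1.000e-01 -5.130e+01  1.185e+02]
shift [-0.0001 -0.0003 -0.0011] rot [ -0.17   0.33 -35.18]
```

Finish this stroke, then open and lift slightly clear.

Call:
jog_arm(
  motion=[
    [[0, 0, -0.0005, 0, 0, -8.5, 0.055], [0, 0, -0.0005, 0, 0, -17, 0.055], [0, 0, -0.001, 0, 0, -25.5, 0.055], [0, 0, -0.001, 0, 0, -34, 0.055], [0, 0, -0.001, 0, 0, -35, 0.055], [0, 0, -0.001, 0, 0, -35, 0.055], [0, 0, -0.001, 0, 0, -35, 0.087], [0, 0, -0.001, 0, 0, -35, 0.087]],
  ],
)

```text
t: 7.9
eef_pos: [0.6062, -0.008, 0.1133]
ee_rot: [-3.137, 0.005, 1.417]
force: [0.0, 0.1, 0.5]
width: 0.0704
```

Call:
jog_arm(
  motion=[
    [[0, 0, 0, 0, 0, 0, 0.087], [0, 0, 0, 0, 0, 8.5, 0.087], [0, 0, 0, 0, 0, 17, 0.087], [0, 0, 0, 0, 0, 25.5, 0.087], [0, 0, 0, 0, 0, 34, 0.087], [0, 0, 0, 0, 0, 42.5, 0.087], [0, 0, 0, 0, 0, 51, 0.087], [0, 0, 0, 0, 0, 59.5, 0.087]],
  ],
)

```text
t: 8.7
eef_pos: [0.6061, -0.0081, 0.1133]
ee_rot: [3.14, 0.007, 0.372]
force: [0.4, -0.2, 0.6]
width: 0.0871
```

```bash
python3 mv.py 0.606 -0.0078 0.1135 141.5
```

```text
t 8.7 p [ 0.6061 -0.0081  0.1133] rpy [179.9    0.38  21.29] F [ 0.4 -0.2  0.6] w 0.0871 q [ 17.8  21.  -17.9   0.2 -51.4  93.4]
shift [ 0.     -0.0003 -0.0002] rot [  -0.34    0.33 -120.21]
```

Call:
jog_arm(
  motion=[
    [[0, 0, 0, 0, 0, 8.5, 0.087], [0, 0, 0, 0, 0, 17, 0.087], [0, 0, 0, 0, 0, 25.5, 0.087], [0, 0, 0, 0, 0, 34, 0.087], [0, 0, 0, 0, 0, 42.5, 0.087], [0, 0, 0, 0, 0, 51, 0.087], [0, 0, 0, 0, 0, 59.5, 0.087], [0, 0, 0, 0, 0, 68, 0.087]],
  ],
)

```text
t: 9.5
eef_pos: [0.606, -0.0082, 0.1133]
ee_rot: [3.135, 0.001, -0.822]
force: [-0.5, -0.6, 0.6]
width: 0.0869
```

Call:
jog_arm(
  motion=[
    [[0, 0, 0, 0, 0, 8.5, 0.087], [0, 0, 0, 0, 0, 17, 0.087], [0, 0, 0, 0, 0, 25.5, 0.087], [0, 0, 0, 0, 0, 34, 0.087], [0, 0, 0, 0, 0, 42.5, 0.087], [0, 0, 0, 0, 0, 51, 0.087], [0, 0, 0, 0, 0, 59.5, 0.087], [0, 0, 0, 0, 0, 68, 0.087]],
  ],
)

```text
t: 10.3
eef_pos: [0.6059, -0.0082, 0.1132]
ee_rot: [3.138, -0.006, -2.016]
force: [-0.0, -0.1, 0.7]
width: 0.0873
```

Call:
jog_arm(
  motion=[
    [[0, 0, 0, 0, 0, 8.5, 0.087], [0, 0, 0, 0, 0, 17, 0.087], [0, 0, 0, 0, 0, 25.5, 0.087], [0, 0, 0, 0, 0, 34, 0.087], [0, 0, 0, 0, 0, 42.5, 0.087], [0, 0, 0, 0, 0, 51, 0.087], [0, 0, 0, 0, 0, 59.5, 0.087], [0, 0, 0, 0, 0, 68, 0.087]],
  ],
)

```text
t: 11.1
eef_pos: [0.6059, -0.0084, 0.1132]
ee_rot: [-3.137, -0.006, 3.073]
force: [0.2, -0.8, 0.1]
width: 0.0868
```

```bash
python3 mv.py 0.606 -0.0078 0.1135 141.5
```

```text
t 11.1 p [ 0.6059 -0.0084  0.1132] rpy [-179.73   -0.32  176.05] F [ 0.2 -0.8  0.1] w 0.0868 q [  17.7   21.1  -17.9    0.2  -51.4 -111.8]
shift [-0.0001  0.0006 -0.0003] rot [-0.35 -0.23 34.55]
```

Call:
jog_arm(
  motion=[
    [[0, 0, 0, 0, 0, 4.5, 0.087], [0, 0, 0, 0, 0, 4.5, 0.065], [0, 0, 0, 0, 0, 4.5, 0.055], [0, 0, 0, 0, 0, 4.5, 0.055], [0, 0, 0, 0, 0, 4.5, 0.055], [0, 0, 0, 0, 0, 4.5, 0.055]],
  ],
)

```text
t: 11.7
eef_pos: [0.6059, -0.0082, 0.1132]
ee_rot: [-3.137, -0.005, 2.995]
force: [0.8, 0.9, 0.2]
width: 0.06
```

Call:
jog_arm(
  motion=[
    [[0, 0, 0, 0, 0, -8.5, 0.055], [0, 0, -0.0005, 0, 0, -17, 0.055], [0, 0, -0.0005, 0, 0, -25.5, 0.055], [0, 0, -0.001, 0, 0, -34, 0.055], [0, 0, -0.001, 0, 0, -42.5, 0.055], [0, 0, -0.0015, 0, 0, -51, 0.055], [0, 0, -0.0015, 0, 0, -59.5, 0.055], [0, 0, -0.0015, 0, 0, -68, 0.055]],
  ],
)

```text
t: 12.5
eef_pos: [0.6062, -0.0084, 0.1149]
ee_rot: [3.139, -0.006, -2.095]
force: [-0.1, -2.3, 0.2]
width: 0.0601
```

Call:
jog_arm(
  motion=[
    [[0, 0, 0, 0, 0, -8.5, 0.055], [0, 0, -0.0005, 0, 0, -17, 0.055], [0, 0, -0.0005, 0, 0, -25.5, 0.055], [0, 0, -0.001, 0, 0, -34, 0.055], [0, 0, -0.001, 0, 0, -42.5, 0.055], [0, 0, -0.0015, 0, 0, -51, 0.055], [0, 0, -0.0015, 0, 0, -59.5, 0.055], [0, 0, -0.0015, 0, 0, -68, 0.055]],
  ],
)

```text
t: 13.3
eef_pos: [0.6066, -0.0085, 0.1167]
ee_rot: [3.135, -0.001, -0.901]
force: [0.7, -0.8, 2.2]
width: 0.0597
```

```bash
python3 mv.py 0.606 -0.0078 0.1135 141.5
```

```text
t 13.3 p [ 0.6066 -0.0085  0.1167] rpy [ 1.7964e+02 -4.0000e-02 -5.1640e+01] F [ 0.7 -0.8  2.2] w 0.0597 q [ 17.7  20.8 -17.7   0.2 -51.8  20.5]
shift [-0.0009  0.      0.0032] rot [ -0.    -0.54 166.86]
```

Call:
jog_arm(
  motion=[
    [[0, 0, 0, 0, 0, -8.5, 0.055], [0, 0, -0.0005, 0, 0, -17, 0.055], [0, 0, -0.0005, 0, 0, -25.5, 0.055], [0, 0, -0.001, 0, 0, -34, 0.055], [0, 0, -0.001, 0, 0, -42.5, 0.055], [0, 0, -0.0015, 0, 0, -51, 0.055], [0, 0, -0.0015, 0, 0, -59.5, 0.055], [0, 0, -0.0015, 0, 0, -68, 0.055]],
  ],
)

```text
t: 14.1
eef_pos: [0.6073, -0.0084, 0.1186]
ee_rot: [3.138, 0.004, 0.292]
force: [1.8, 0.1, 1.2]
width: 0.0597
```

Call:
jog_arm(
  motion=[
    [[0, 0, 0, 0, 0, -8.5, 0.055], [0, 0, -0.0005, 0, 0, -17, 0.055], [0, 0, -0.0005, 0, 0, -25.5, 0.055], [0, 0, -0.001, 0, 0, -34, 0.055], [0, 0, -0.003, 0, 0, -40, 0.055], [0, 0, -0.006, 0, 0, -40, 0.055], [0, 0, -0.009, 0, 0, -40, 0.055], [0, 0, -0.012, 0, 0, -40, 0.055]],
  ],
)

```text
t: 14.9
eef_pos: [0.6073, -0.0085, 0.1309]
ee_rot: [-3.141, 0.006, 0.988]
force: [-0.1, -1.1, -0.5]
width: 0.0597
```

```bash
python3 mv.py 0.606 -0.0078 0.18 56.5
```

```text
t 14.9 p [ 0.6073 -0.0085  0.1309] rpy [-179.99    0.32   56.61] F [-0.1 -1.1 -0.5] w 0.0597 q [ 17.7  20.  -16.8   0.2 -53.4 128.7]
shift [-0.0004 -0.0014 -0.0491] rot [-0.01  0.32  0.11]
```

```bash
python3 mv.py 0.6065 0.159 0.181 56.5;python3 mv.py 0.6065 0.159 0.06 56.5
```

```text
t 14.9 p [ 0.6073 -0.0085  0.1309] rpy [-179.99    0.32   56.61] F [-0.1 -1.1 -0.5] w 0.0597 q [ 17.7  20.  -16.8   0.2 -53.4 128.7]
shift [ 0.1391 -0.0928 -0.0509] rot [-0.01  0.32  0.11]
t 14.9 p [ 0.6073 -0.0085  0.1309] rpy [-179.99    0.32   56.61] F [-0.1 -1.1 -0.5] w 0.0597 q [ 17.7  20.  -16.8   0.2 -53.4 128.7]
shift [ 0.1398 -0.0928  0.0701] rot [-0.01  0.32  0.11]
```

Call:
jog_arm(
  motion=[
    [[0, 0, -0.03, 0, 0.3, 0, 0.055], [0.01, -0.0065, -0.045, 0, 0.3, 0, 0.055], [0.045, -0.03, -0.045, 0, 0.3, 0, 0.055], [0.08, -0.054, -0.045, 0, 0.3, 0, 0.055], [0.115, -0.077, -0.03, 0, 0.3, 0, 0.055], [0.139, -0.093, 0.0, 0, 0.3, 0, 0.055], [0.139, -0.093, 0.04, 0, 0.3, 0, 0.055], [0.139, -0.093, 0.06, 0, 0.3, 0, 0.055]],
  ],
)

```text
t: 15.7
eef_pos: [0.6042, 0.1589, 0.0672]
ee_rot: [-3.14, 0.003, 0.987]
force: [-0.3, -1.4, -0.3]
width: 0.0599
```

```bash
python3 mv.py 0.6065 0.159 0.027 56.5; python3 - <<'E'
from h import *
im=snap('side','side2');crop(im,'s2',230,100,350,210,6)
E
```

```text
t 15.7 p [0.6042 0.1589 0.0672] rpy [-179.88    0.19   56.58] F [-0.3 -1.4 -0.3] w 0.0599 q [ 32.6  25.5 -17.9  -0.  -46.9 114. ]
shift [0.0015 0.002  0.0402] rot [-0.12  0.19  0.08]
```

View pics/s2.png

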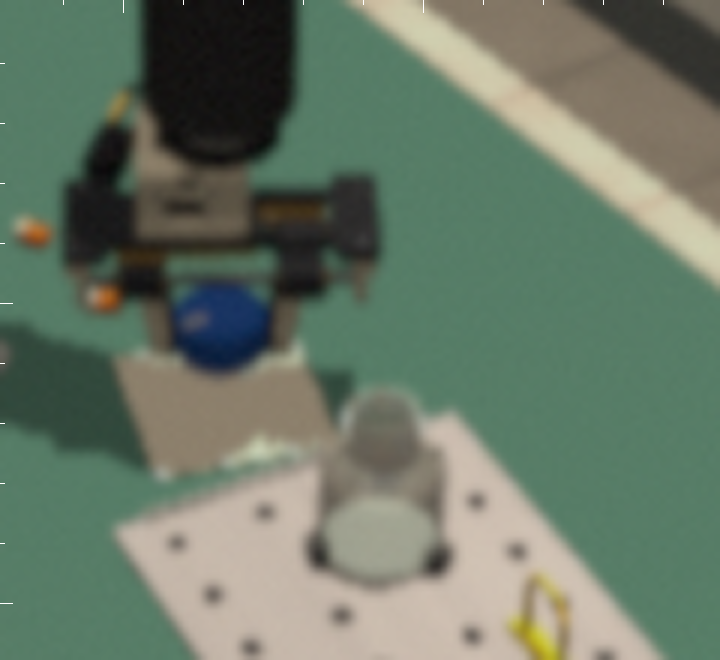

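The cap is held (crop 220,325), above the mat, and the jar is open. Lowering.

Call:
jog_arm(
  motion=[
    [[0.001, 0.002, 0.02, 0, 0, 0, 0.055], [0.001, 0.002, 0.032, 0, 0, 0, 0.055], [0.001, 0.002, 0.038, 0, 0, 0, 0.055], [0.001, 0.002, 0.041, 0, 0, 0, 0.055], [0.001, 0.002, 0.041, 0, 0, 0, 0.055]],
  ],
)

```text
t: 16.25
eef_pos: [0.6048, 0.157, 0.0254]
ee_rot: [-3.138, 0.007, 0.986]
force: [-4.6, -0.9, 6.1]
width: 0.0593
```

```bash
python3 mv.py 0.6065 0.159 0.0255 56.5
```

```text
t 16.25 p [0.6048 0.157  0.0254] rpy [-179.78    0.39   56.5 ] F [-4.6 -0.9  6.1] w 0.0593 q [ 3.240e+01  2.860e+01 -1.950e+01 -1.000e-01 -4.230e+01  1.141e+02]
shift [ 0.0026  0.0003 -0.0001] rot [-0.22  0.39 -0.01]
```

Call:
jog_arm(
  motion=[
    [[0.002, 0, -0.001, 0, 0, 0, 0.055], [0.002, 0, -0.0005, 0, 0, 0, 0.055], [0.002, 0, -0.0005, 0, 0, 0, 0.064], [0.002, 0, -0.0005, 0, 0, 0, 0.075], [0.002, 0, -0.0005, 0, 0, 0, 0.087], [0.002, 0, -0.0005, 0, 0, 0, 0.087], [0.002, 0, -0.0005, 0, 0, 0, 0.087], [0.002, 0, -0.01, 0, 0, 0, 0.087]],
  ],
)

```text
t: 17.05
eef_pos: [0.6051, 0.1583, 0.0345]
ee_rot: [-3.137, 0.009, 0.986]
force: [0.4, 0.1, -0.2]
width: 0.0869
```

Call:
jog_arm(
  motion=[
    [[0, 0, -0.03, 0, 0, 0, 0.087], [0, 0, -0.07, 0, 0, 0, 0.087], [0, 0, -0.11, 0, 0, 0, 0.087], [-0.04, 0.04, -0.12, 0, 0, -8, 0.087], [-0.08, 0.08, -0.12, 0, 0, -8, 0.087], [-0.12, 0.12, -0.12, 0, 0, -8, 0.087], [-0.13, 0.13, -0.12, 0, 0, -8, 0.087]],
  ],
)

```text
t: 17.75
eef_pos: [0.643, -0.0239, 0.1562]
ee_rot: [-3.136, 0.008, 1.125]
force: [0.2, -0.4, 0.0]
width: 0.0869
```

```bash
python3 mv.py; python3 - <<'E'
from h import *
for n in('side','top'):snap(n,n+'3')
E
```

```text
t 17.75 p [ 0.643  -0.0239  0.1562] rpy [-179.7     0.44   64.44] F [ 0.2 -0.4  0. ] w 0.0869 q [ 15.3  21.8 -10.2   0.2 -58.5 139.1]
```

View pics/top3.png

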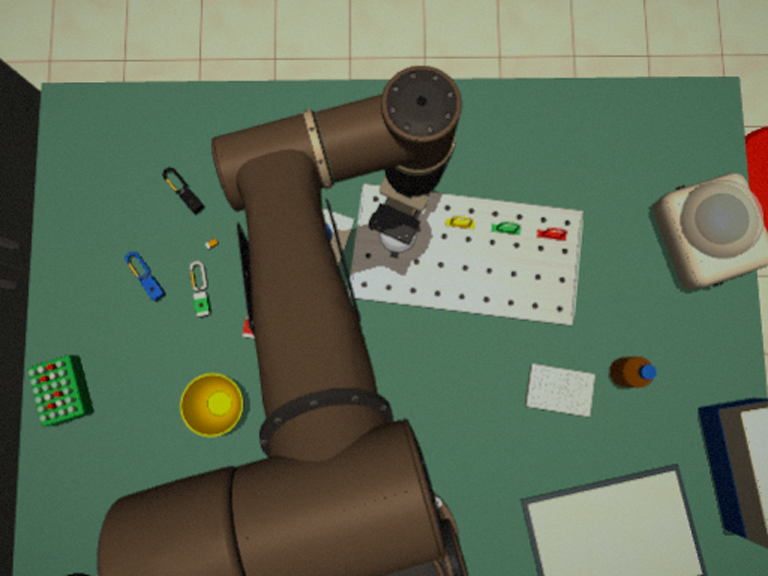

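View pics/side3.png

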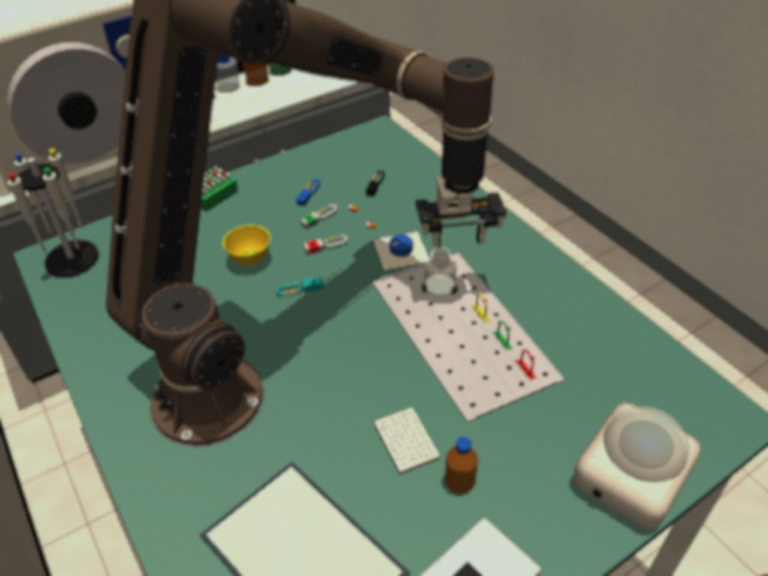

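```bash
cat >> h.py <<'E'
def blob(im,box,pred,pad=2):
    u0,v0,u1,v1=box; c=im[v0:v1,u0:u1].astype(float); bg=np.median(c.reshape(-1,3),0)
    d=np.linalg.norm(c-bg,axis=2); m=(d>35); 
    vv,uu=np.mgrid[v0:v1,u0:u1]; w=np.clip(d-20,0,60)*m
    cen=np.array([(w*uu).sum(),(w*vv).sum()])/w.sum()
    X=np.c_[uu[m],vv[m]]-cen; e,V=np.linalg.eigh(X.T@X)
    o=(c[...,0]-c[...,2]>60); oc=np.array([uu[o].mean(),vv[o].mean()])
    return cen,oc,V[:,1],m.sum()
E
python3 - <<'E'
from h import *
t=np.load('pics/top0.npy')
B={'c1':((133,154,149,170),(229,132,243,146)),'c2':((163,154,178,169),(241,143,255,157))}
for k,(bt,bs) in B.items():
    rt=blob(t,bt,None)
    for f in('side0','side3'):
        s=np.load(f'pics/{f}.npy'); rs=blob(s,bs,None)
        X,e=tri(rs[0],rt[0]); print(k,f,'tri',np.round(X,4),round(e,4),'top z6',np.round(atz('top',rt[0],.006),4)[:2],'side z6',np.round(atz('side',rs[0],.006),4)[:2],rt[3],rs[3])
    a=atz('top',rt[0]-4*rt[2],.008);b=atz('top',rt[0]+4*rt[2],.008);oc=atz('top',rt[1],.008)
    print('axis yaw',np.degrees(np.arctan2(*(b-a)[[1,0]])),'toward orange',np.round(oc-atz('top',rt[0],.008),4))
    a=atz('side',rs[0]-4*rs[2],.006);b=atz('side',rs[0]+4*rs[2],.006);print('side yaw',np.degrees(np.arctan2(*(b-a)[[1,0]])))
E
```

```text
c1 side0 tri [0.592  0.3726 0.0112] 0.0027 top z6 [0.5914 0.3748] side z6 [0.5971 0.3778] 42 26
c1 side3 tri [0.5919 0.3728 0.0109] 0.0024 top z6 [0.5914 0.3748] side z6 [0.5966 0.3777] 42 29
axis yaw 115.66788783787376 toward orange [ 0.0023 -0.0023  0.    ]
side yaw 107.21408716710374
c2 side0 tri [0.5933 0.2824 0.0109] 0.0025 top z6 [0.5927 0.2842] side z6 [0.598  0.2871] 40 25
c2 side3 tri [0.5932 0.2826 0.0105] 0.0023 top z6 [0.5927 0.2842] side z6 [0.5976 0.2868] 40 27
axis yaw 141.88420084486953 toward orange [ 0.0031 -0.0015  0.    ]
side yaw 129.54790884347847
```

```bash
python3 mv.py 0.5935 0.2847 0.14 -38
```

```text
t 17.85 p [ 0.6431 -0.0254  0.1557] rpy [-179.67    0.49   64.25] F [ 0.2 -0.4  0.4] w 0.0869 q [ 15.2  21.9 -10.1   0.2 -58.5 139. ]
shift [ 0.2579 -0.1793  0.0145] rot [  0.2    0.64 102.24]
```

Call:
jog_arm(
  motion=[
    [[0.032, -0.022, -0.01, 0, 0, 8.5, 0.06], [0.064, -0.045, -0.02, 0, 0, 17, 0.04], [0.096, -0.067, -0.02, 0, 0, 25.5, 0.04], [0.128, -0.089, -0.01, 0, 0, 34, 0.04], [0.16, -0.11, 0, 0, 0, 42.5, 0.04], [0.192, -0.133, 0, 0, 0, 51, 0.04], [0.225, -0.156, 0, 0, 0, 59.5, 0.04], [0.257, -0.178, 0.01, 0, 0.5, 68, 0.04]],
  ],
)

```text
t: 18.65
eef_pos: [0.5945, 0.2861, 0.1465]
ee_rot: [-3.141, -0.001, -0.071]
force: [-0.0, 0.2, -0.2]
width: 0.0402
```

```bash
python3 mv.py 0.5935 0.2847 0.05 -38; python3 - <<'E'
from h import *
im=snap('side','side4');crop(im,'s4',190,70,310,180,6)
E
```

```text
t 18.65 p [0.5945 0.2861 0.1465] rpy [-1.7995e+02 -5.0000e-02 -4.0500e+00] F [-0.   0.2 -0.2] w 0.0402 q [ 42.6  23.4  -8.9   0.  -57.6  43.3]
shift [-0.001   0.0016  0.0965] rot [-0.06 -0.04 33.95]
```

View pics/s4.png

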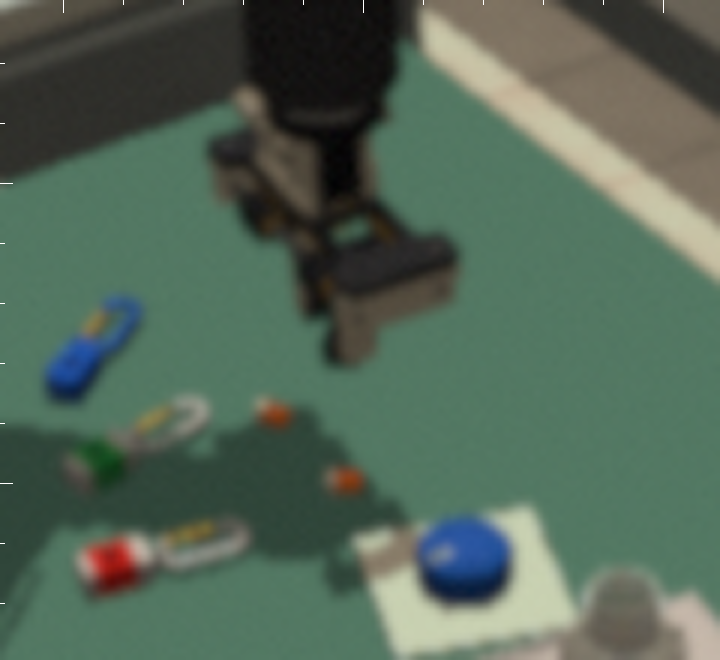

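The cap lies open side down on the mat (crop 465,560) and the capsules haven't moved (345,480 and 272,412). Going down on capsule 2.

Call:
jog_arm(
  motion=[
    [[-0.001, 0.001, 0.02, 0, 0, 8.5, 0.04], [-0.001, 0.001, 0.045, 0, 0, 17, 0.04], [-0.001, 0.001, 0.07, 0, 0, 25.5, 0.04], [-0.001, 0.001, 0.09, 0, 0, 34, 0.04], [-0.001, 0.001, 0.09, 0, 0, 34, 0.04]],
  ],
)

```text
t: 19.2
eef_pos: [0.59, 0.2887, 0.0512]
ee_rot: [3.137, 0.002, -0.678]
force: [-0.8, -0.6, -0.1]
width: 0.0397
```

```bash
python3 mv.py 0.5935 0.2847 0.024 -38
```

```text
t 19.2 p [0.59   0.2887 0.0512] rpy [ 1.7974e+02  1.3000e-01 -3.8870e+01] F [-0.8 -0.6 -0.1] w 0.0397 q [ 43.   29.1 -14.1  -0.1 -47.1   8.2]
shift [0.0053 0.0008 0.0272] rot [ 0.26  0.13 -0.87]
```

Call:
jog_arm(
  motion=[
    [[0.005, 0.001, 0.01, 0, 0, -1, 0.04], [0.005, 0.001, 0.02, 0, 0, -1, 0.04], [0.005, 0.001, 0.026, 0, 0, -1, 0.04], [0.005, 0.001, 0.026, 0, 0, -1, 0.04]],
  ],
)

```text
t: 19.6
eef_pos: [0.5928, 0.2844, 0.0245]
ee_rot: [3.136, 0.003, -0.66]
force: [0.0, 0.1, 0.5]
width: 0.0402
```

```bash
python3 mv.py 0.5935 0.2847 0.024 -38
```

```text
t 19.6 p [0.5928 0.2844 0.0245] rpy [ 1.7968e+02  1.5000e-01 -3.7820e+01] F [0.  0.1 0.5] w 0.0402 q [ 42.5  31.  -15.1  -0.1 -44.3   9.7]
shift [ 0.0004 -0.0007  0.0005] rot [0.32 0.15 0.18]
```

Call:
jog_arm(
  motion=[
    [[0, 0, 0, 0, 0, 0, 0.02], [0, 0, 0, 0, 0, 0, 0.008], [0, 0, 0, 0, 0, 0, 0.008], [0, 0, 0, 0, 0, 0, 0.008], [0, 0, -0.005, 0, 0, 0, 0.008], [0, 0, -0.03, 0, 0, 0, 0.008]],
  ],
  newtons=30,
)

```text
t: 20.2
eef_pos: [0.5913, 0.2833, 0.0523]
ee_rot: [3.131, 0.004, -0.661]
force: [0.3, -0.7, -0.5]
width: 0.0113
```

```bash
python3 mv.py 0.606 -0.008 0.17 0
```

```text
t 20.2 p [0.5913 0.2833 0.0523] rpy [179.39   0.23 -37.85] F [ 0.3 -0.7 -0.5] w 0.0113 q [ 42.5  29.1 -13.9  -0.2 -47.7   9.7]
shift [ 0.1899  0.2222 -0.1161] rot [  0.51   0.43 -37.85]
```

Call:
jog_arm(
  motion=[
    [[0, 0, -0.04, 0.2, 0, 0, 0.008], [0.01, 0.012, -0.08, 0.3, 0.2, 0, 0.008], [0.03, 0.035, -0.115, 0.5, 0.2, 0, 0.008], [0.06, 0.07, -0.115, 0.5, 0.2, 0, 0.008], [0.095, 0.11, -0.115, 0.5, 0.2, 0, 0.008], [0.13, 0.152, -0.115, 0.5, 0.2, 0, 0.008], [0.16, 0.187, -0.115, 0.5, 0.2, 0, 0.008], [0.19, 0.222, -0.115, 0.5, 0.2, 0, 0.008]],
  ],
)

```text
t: 21.0
eef_pos: [0.606, -0.0097, 0.1698]
ee_rot: [3.14, -0.0, -0.66]
force: [0.8, -0.2, -0.4]
width: 0.0116
```

```bash
python3 mv.py 0.606 -0.008 0.138 -38;  python3 - <<'E'
from h import *
im=snap('side','side5');crop(im,'s5',230,100,350,210,6)
E
```

```text
t 21.0 p [ 0.606  -0.0097  0.1698] rpy [ 1.7994e+02 -1.0000e-02 -3.7820e+01] F [ 0.8 -0.2 -0.4] w 0.0116 q [ 17.6  17.6 -14.5   0.1 -57.9  34.6]
shift [-0.0011 -0.0014  0.0318] rot [ 0.06 -0.01  0.18]
```

View pics/s5.png

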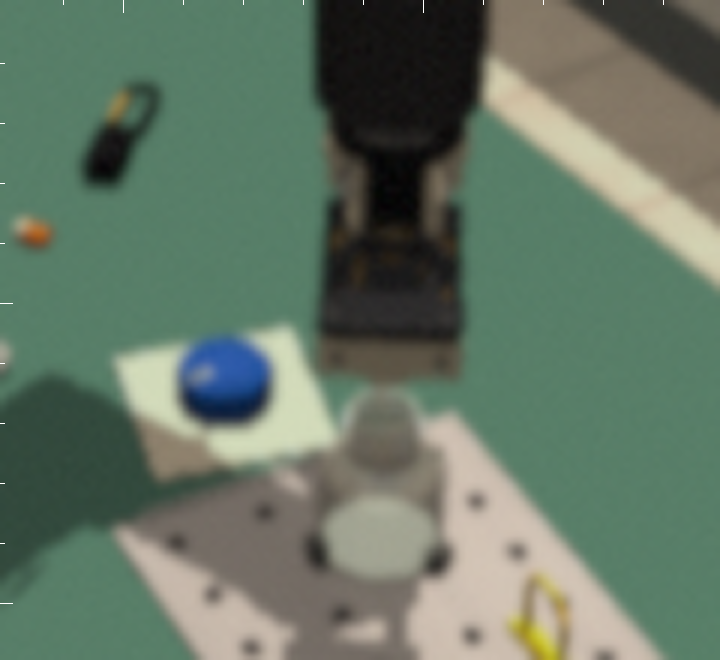

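Call:
jog_arm(
  motion=[
    [[-0.001, -0.0015, 0.015, 0, 0, 0, 0.008], [-0.001, -0.0015, 0.027, 0, 0, 0, 0.008], [-0.001, -0.0015, 0.032, 0, 0, 0, 0.008], [-0.001, -0.0015, 0.032, 0, 0, 0, 0.008]],
  ],
)

```text
t: 21.45
eef_pos: [0.6053, -0.0134, 0.1371]
ee_rot: [3.138, 0.001, -0.662]
force: [-0.4, 0.1, -0.6]
width: 0.0114
```

```bash
python3 mv.py 0.606 -0.008 0.137 -38
```

```text
t 21.45 p [ 0.6053 -0.0134  0.1371] rpy [ 1.7977e+02  4.0000e-02 -3.7950e+01] F [-0.4  0.1 -0.6] w 0.0114 q [ 17.3  19.5 -16.6   0.1 -54.1  34.7]
shift [-0.0028 -0.0047  0.0001] rot [0.23 0.04 0.05]
```

Call:
jog_arm(
  motion=[
    [[-0.003, -0.005, 0, 0, 0, 0, 0.008], [-0.003, -0.005, 0, 0, 0, 0, 0.008], [-0.003, -0.005, 0, 0, 0, 0, 0.008]],
  ],
)

```text
t: 21.75
eef_pos: [0.6062, -0.0068, 0.1374]
ee_rot: [3.138, 0.0, -0.661]
force: [0.4, -0.3, 0.1]
width: 0.0117
```

```bash
python3 mv.py 0.606 -0.008 0.136 -38
```

```text
t 21.75 p [ 0.6062 -0.0068  0.1374] rpy [ 1.7979e+02  3.0000e-02 -3.7880e+01] F [ 0.4 -0.3  0.1] w 0.0117 q [ 17.9  19.5 -16.5   0.1 -54.2  34.2]
shift [0.0006 0.0011 0.0014] rot [0.21 0.03 0.12]
```

Call:
jog_arm(
  motion=[
    [[0.0005, 0.001, 0.001, 0, 0, 0, 0.008], [0.0005, 0.001, 0.001, 0, 0, 0, 0.02], [0.0005, 0.001, 0.001, 0, 0, 0, 0.04], [0.0005, 0.001, 0.001, 0, 0, 0, 0.04], [0.0005, 0.001, -0.02, 0, 0, 0, 0.04], [0.0005, 0.001, -0.04, 0, 0, 0, 0.04]],
  ],
)

```text
t: 22.35
eef_pos: [0.6057, -0.008, 0.1774]
ee_rot: [3.137, 0.001, -0.661]
force: [-0.7, 0.6, 0.2]
width: 0.0391
```

```bash
python3 mv.py 0.592 0.3752 0.13 -64;  python3 - <<'E'
from h import *
im=snap('side','side6');crop(im,'s6',220,100,340,210,6)
E
```

```text
t 22.35 p [ 0.6057 -0.008   0.1774] rpy [ 1.7971e+02  8.0000e-02 -3.7900e+01] F [-0.7  0.6  0.2] w 0.0391 q [ 17.8  17.3 -13.8   0.1 -59.1  34.3]
shift [-0.2462 -0.2942  0.0462] rot [3.00e-01 1.00e-02 2.61e+01]
```

View pics/s6.png

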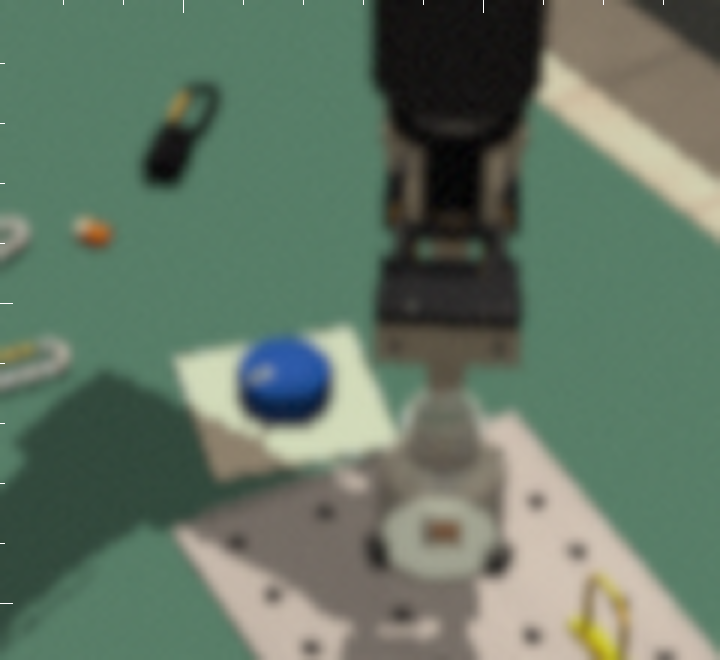

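The first capsule is inside the jar, visible on its bottom at crop (442,532). The second is still at its place (95,232).

Call:
jog_arm(
  motion=[
    [[-0.03, -0.036, -0.005, 0, 0, 4, 0.04], [-0.065, -0.078, -0.005, 0, 0, 8, 0.04], [-0.1, -0.12, 0, 0, 0, 12, 0.04], [-0.135, -0.161, 0.01, 0, 0, 16, 0.04], [-0.17, -0.203, 0.02, 0, 0, 20, 0.04], [-0.205, -0.245, 0.03, 0, 0, 24, 0.04], [-0.235, -0.281, 0.04, 0, 0, 26, 0.04], [-0.246, -0.294, 0.045, 0, 0, 26, 0.04]],
  ],
)

```text
t: 23.2
eef_pos: [0.5936, 0.3778, 0.135]
ee_rot: [-3.141, -0.003, -1.115]
force: [1.2, -1.4, 0.8]
width: 0.04
```

Call:
jog_arm(
  motion=[
    [[0, 0, 0, 0, 0, 0, 0.04]],
  ],
)

```text
t: 23.3
eef_pos: [0.5925, 0.3819, 0.1326]
ee_rot: [3.141, -0.003, -1.111]
force: [-1.5, -1.5, 0.2]
width: 0.0399
```

```bash
python3 mv.py 0.592 0.3752 0.025 -64
```

```text
t 23.3 p [0.5925 0.3819 0.1326] rpy [179.94  -0.19 -63.67] F [-1.5 -1.5  0.2] w 0.0399 q [ 48.7  28.   -3.4   0.2 -58.7 -22.4]
shift [0.0055 0.0033 0.1076] rot [ 0.05 -0.19  0.33]
```

Call:
jog_arm(
  motion=[
    [[0.005, 0.003, 0.03, 0, 0, 0, 0.04], [0.005, 0.003, 0.06, 0, 0, 0, 0.04], [0.005, 0.003, 0.08, 0, 0, 0, 0.04], [0.005, 0.003, 0.085, 0, 0, 0, 0.04], [0.005, 0.003, 0.085, 0, 0, 0, 0.04], [0.005, 0.003, 0.085, 0, 0, 0, 0.04]],
  ],
)

```text
t: 23.9
eef_pos: [0.5929, 0.3762, 0.049]
ee_rot: [-3.141, -0.003, -1.111]
force: [-0.7, 0.3, -0.1]
width: 0.0398
```

```bash
python3 mv.py 0.592 0.3752 0.025 -64
```

```text
t 23.9 p [0.5929 0.3762 0.049 ] rpy [-1.7995e+02 -1.7000e-01 -6.3670e+01] F [-0.7  0.3 -0.1] w 0.0398 q [ 48.3  32.5  -8.2   0.2 -49.4 -22.2]
shift [0.0005 0.0012 0.024 ] rot [-0.05 -0.17  0.33]
```

Call:
jog_arm(
  motion=[
    [[0.0005, 0.001, 0.012, 0, 0, 0, 0.04], [0.0005, 0.001, 0.022, 0, 0, 0, 0.04], [0.0005, 0.001, 0.024, 0, 0, 0, 0.04], [0.0005, 0.001, 0.024, 0, 0, 0, 0.008], [0.0005, 0.001, 0.024, 0, 0, 0, 0.008], [0.0005, 0.001, 0.024, 0, 0, 0, 0.008], [0.0005, 0.001, 0.024, 0, 0, 0, 0.008]],
  ],
)

```text
t: 24.6
eef_pos: [0.5924, 0.3754, 0.0253]
ee_rot: [-3.14, -0.003, -1.111]
force: [-1.2, 0.3, -0.7]
width: 0.0134
```

```bash
python3 mv.py 0.606 -0.008 0.167 -64
```

```text
t 24.6 p [0.5924 0.3754 0.0253] rpy [-1.7992e+02 -1.6000e-01 -6.3660e+01] F [-1.2  0.3 -0.7] w 0.0134 q [ 48.3  33.9  -9.3   0.2 -46.8 -22.2]
shift [ 0.3501  0.1577 -0.1409] rot [-0.08 -0.16  0.34]
```

Call:
jog_arm(
  motion=[
    [[0, 0, 0, 0, 0, 0, 0.008], [0, 0, -0.03, 0, 0, 0, 0.008], [0, 0, -0.07, 0, 0, 0, 0.008], [0.02, 0.009, -0.11, 0, 0, 0, 0.008], [0.05, 0.0225, -0.135, 0, 0, 0, 0.008], [0.09, 0.0405, -0.141, 0, 0, 0, 0.008], [0.13, 0.0585, -0.141, 0, 0, 0, 0.008], [0.16, 0.072, -0.141, 0, 0, 0, 0.008]],
  ],
)

```text
t: 25.4
eef_pos: [0.5982, 0.1983, 0.1676]
ee_rot: [-3.139, -0.003, -1.112]
force: [-0.3, -0.1, 0.1]
width: 0.0113
```

```bash
python3 mv.py 0.606 -0.008 0.167 -64
```

```text
t 25.4 p [0.5982 0.1983 0.1676] rpy [-1.7985e+02 -1.5000e-01 -6.3690e+01] F [-0.3 -0.1  0.1] w 0.0113 q [ 36.2  19.8 -11.7   0.2 -58.4 -10. ]
shift [0.1884 0.0845 0.0009] rot [-0.15 -0.15  0.31]
```

Call:
jog_arm(
  motion=[
    [[0.04, 0.018, 0, 0, 0, 0, 0.008], [0.08, 0.036, 0, 0, 0, 0, 0.008], [0.12, 0.054, 0, 0, 0, 0, 0.008], [0.155, 0.07, 0, 0, 0, 0, 0.008], [0.18, 0.081, 0, 0, 0, 0, 0.008], [0.188, 0.084, 0, 0, 0, 0, 0.008], [0.188, 0.084, 0.01, 0, 0, 0, 0.008], [0.188, 0.084, 0.015, 0, 0, 0, 0.008]],
  ],
)

```text
t: 26.2
eef_pos: [0.606, -0.0069, 0.1518]
ee_rot: [-3.14, -0.002, -1.112]
force: [-0.3, -0.2, -0.6]
width: 0.0117
```

Call:
jog_arm(
  motion=[
    [[0, 0, 0.005, 0, 0, 0, 0.008], [0, 0, 0.005, 0, 0, 0, 0.008]],
  ],
)

```text
t: 26.4
eef_pos: [0.6053, -0.0059, 0.1453]
ee_rot: [3.142, -0.001, -1.111]
force: [0.1, 0.7, -0.6]
width: 0.0117
```

```bash
python3 mv.py 0.606 -0.008 0.137 -64
```

```text
t 26.4 p [ 0.6053 -0.0059  0.1453] rpy [ 1.800e+02 -8.000e-02 -6.364e+01] F [ 0.1  0.7 -0.6] w 0.0117 q [ 18.   18.9 -16.3   0.1 -54.8   8.3]
shift [0.0022 0.0003 0.0083] rot [ 0.   -0.08  0.36]
```

Call:
jog_arm(
  motion=[
    [[0.002, 0, 0.008, 0, 0, 0, 0.008], [0.002, 0, 0.008, 0, 0, 0, 0.008], [0.002, 0, 0.008, 0, 0, 0, 0.02], [0.002, 0, 0.008, 0, 0, 0, 0.04], [0.002, 0, 0.008, 0, 0, 0, 0.04], [0.002, 0, -0.01, 0, 0, 0, 0.04], [0.002, 0, -0.04, 0, 0, 0, 0.05], [0.002, 0, -0.06, 0, 0, 0, 0.05]],
  ],
)

```text
t: 27.2
eef_pos: [0.6067, -0.0077, 0.2074]
ee_rot: [-3.14, -0.002, -1.11]
force: [0.1, 0.1, -0.2]
width: 0.0482
```

```bash
python3 mv.py;  python3 - <<'E'
from h import *
im=snap('side','side7');crop(im,'s7',180,90,340,210,5)
E
```

```text
t 27.2 p [ 0.6067 -0.0077  0.2074] rpy [-1.7991e+02 -1.3000e-01 -6.3630e+01] F [ 0.1  0.1 -0.2] w 0.0482 q [ 17.8  15.8 -11.8   0.1 -62.3   8.5]
```

View pics/s7.png

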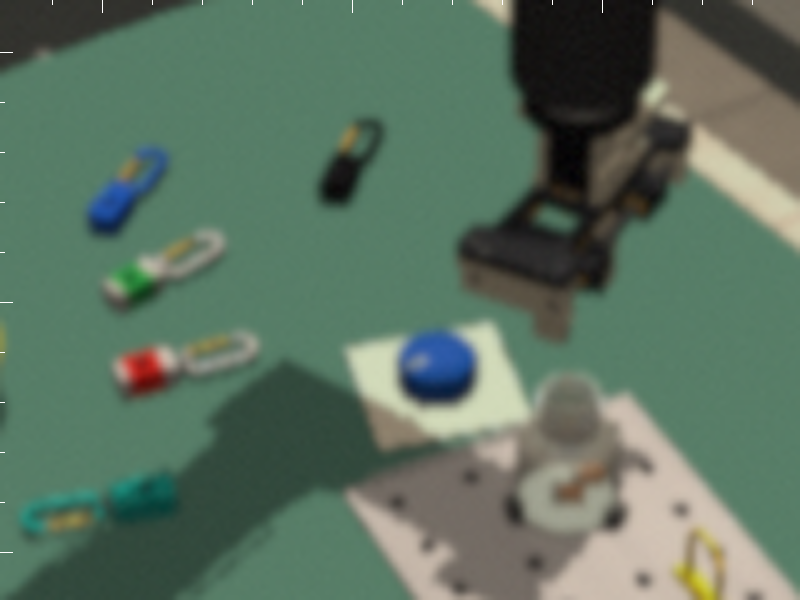

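Both capsules are in the jar (crop 565-595,490-470). Next I'll fit the logger poses.

```bash
cat > lf.py <<'E'
from h import *
def hookpts():
    a=np.linspace(-np.pi/2,np.pi/2,14)
    # spine y=-12, x 36..79 ; nose arc to x=87 ending (76,11)
    pts=[(24,0),(30,0),(36,-12),(79,-12),(83.5,-9.5),(86.5,-4),(87,0),(86,5),(82.5,9.5),(76,11)]
    gate=[(37,11),(70,11)]
    pre=[(30,0),(37,11)]
    return pts,gate,pre
SS=8
def render(n,p,box,zoff=0.):
    u0,v0,u1,v1=box; img=np.zeros(((v1-v0)*SS,(u1-u0)*SS),np.uint8)
    c,s=np.cos(p[2]),np.sin(p[2])
    def P(L,z):
        L=np.array(L,float)/1000; W=np.c_[L@np.array([[c,s],[-s,c]])+p[:2],np.full(len(L),z+zoff)]
        q=proj(n,W); return ((q-[u0,v0]+.5)*SS).astype(np.int32)
    rect=[(24,13),(-24,13),(-24,-13),(24,-13)]
    h=cv2.convexHull(np.vstack([P(rect,0.022),P(rect,0.0)]) if n=='side' else P(rect,.022)); cv2.fillConvexPoly(img,h,255)
    if n=='top': cv2.fillConvexPoly(img,cv2.convexHull(np.vstack([P(rect,.022),P(rect,0.004)])),255)
    px=SS*(430/1.29 if n=='top' else 480/1.5)/1000
    a,g,b=hookpts()
    cv2.polylines(img,[P(a,.011)],False,255,int(round(7*px))); cv2.polylines(img,[P(b,.011)],False,255,int(round(6*px))); cv2.polylines(img,[P(g,.011)],False,255,int(round(5.5*px)))
    return cv2.resize(img,(u1-u0,v1-v0),interpolation=cv2.INTER_AREA).astype(float)/255
def fit(n,im,p0,thr=45,sig=.6,verbose=False):
    L=np.array([p0[:2]+np.array([[np.cos(p0[2]),-np.sin(p0[2])],[np.sin(p0[2]),np.cos(p0[2])]])@q for q in ((-.03,0),(.095,0))])
    q=proj(n,np.c_[L,[.01,.01]]); lo=np.floor(q.min(0)-11).astype(int); hi=np.ceil(q.max(0)+11).astype(int); box=(max(lo[0],0),max(lo[1],0),min(hi[0],511),min(hi[1],383))
    c=im[box[1]:box[3],box[0]:box[2]].astype(float); bg=np.median(c.reshape(-1,3),0)
    d=np.clip((c-bg).max(2),0,60)/60.   # brighter than background in any channel
    from scipy.optimize import minimize
    def cost(p):
        r=cv2.GaussianBlur(render(n,p,box),(0,0),sig if n=='top' else 1.3); a=(r*d).sum()/(r*r).sum(); return ((d-np.clip(a,.5,1.2)*r)**2).sum()
    best=None
    for k in range(3):
        st=np.array(p0) if best is None else best.x
        sim=np.array([st]+[st+e for e in np.diag([.004,.004,.08])*(-1)**k])
        r=minimize(cost,st,method='Nelder-Mead',options=dict(initial_simplex=sim,xatol=1e-4,fatol=1e-3,maxiter=200))
        if best is None or r.fun<best.fun: best=r
    return best.x,best.fun/ (d**2).sum(),box
E
python3 - <<'E'
from lf import *
t=np.load('pics/top0.npy'); s=np.load('pics/side7.npy')
def u(x,y): return (100+x/5.5-.5,100+y/5.5-.5)
for nm,b,h in (('green',(188,565),(178,450)),('red',(375,632),(402,545))):
    B=atz('top',u(*b),.022); H=atz('top',u(*h),.011); p0=np.array([*B[:2],np.arctan2(*(H-B)[[1,0]])])
    rt=fit('top',t,p0); rs=fit('side',s,rt[0])
    r0=fit('side',np.load('pics/side0.npy'),rt[0])
    print(nm,'init',p0,'top',np.round(rt[0],4),round(rt[1],3),'side7',np.round(rs[0],4),round(rs[1],3),'side0',np.round(r0[0],4))
    box=rt[2]; m=cv2.GaussianBlur(render('top',rt[0],box),(0,0),.6); c=t[box[1]:box[3],box[0]:box[2]].astype(float); 
    o=np.hstack([c, np.repeat((m*255)[...,None],3,2), np.clip(c+ (m[...,None]>.5)*np.array([80,-40,80]),0,255)]).astype(np.uint8)
    cv2.imwrite(f'pics/fit_{nm}.png',cv2.resize(o[...,::-1],None,fx=6,fy=6,interpolation=cv2.INTER_NEAREST))
E
python3 -c "
import cv2,numpy as np
a=cv2.imread('pics/fit_green.png');b=cv2.imread('pics/fit_red.png');h=max(len(a),len(b));f=lambda x:cv2.copyMakeBorder(x,0,h-len(x),0,0,0)
o=np.hstack([f(a),f(b)]);o=cv2.resize(o,(790,int(790*len(o)/o.shape[1])));cv2.imwrite('pics/fit1.png',o)"
```

```text
green init [0.46574714 0.38880697 0.15704997] top [0.4663 0.3918 0.1518] 0.304 side7 [0.4772 0.4038 0.054 ] 0.727 side0 [0.4772 0.4028 0.0612]
red init [ 0.42795555  0.28614125 -0.23882946] top [ 0.4215  0.2909 -0.2087] 0.089 side7 [ 0.4292  0.302  -0.34  ] 0.153 side0 [ 0.4298  0.3021 -0.3288]
```

View pics/fit1.png

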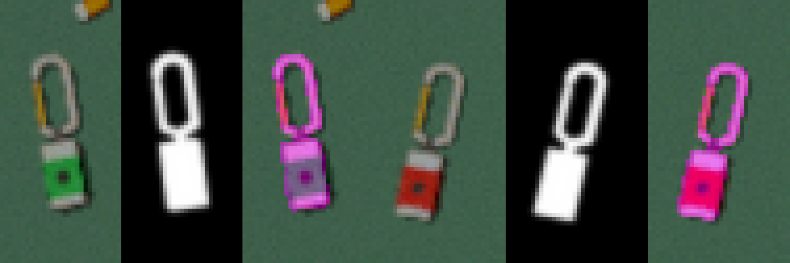

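```bash
python3 - <<'E'
from lf import *
t=np.load('pics/top0.npy').astype(float); s=np.load('pics/side0.npy').astype(float)
def carr(X,p):
    c,ss=np.cos(p[2]),np.sin(p[2]); d=np.array(X)[:2]-p[:2]; return np.array([c*d[0]+ss*d[1],-ss*d[0]+c*d[1]])*1000
PT=np.array([.5653,-.1485,-.1373]); PS=np.array([.5684,-.1466,-.1406])
P=np.array([.566,-.1485,-.138])
def w(x,y,z,P):
    c,ss=np.cos(P[2]),np.sin(P[2]); return [P[0]+c*x-ss*y,P[1]+ss*x+c*y,z]
# colour masks
def msk(im,col):
    r,g,b=im[...,0],im[...,1],im[...,2]
    if col=='red': return (r-g>60)
    if col=='yellow': return (r-b>60)&(g-b>45)
    return (g-r>40)&(g-b>25)
for n,im,box,PP in (('top',t,(290,140,385,165),PT),('side',s,(310,190,375,260),PS)):
  for col in('yellow','green','red'):
    u0,v0,u1,v1=box; m=msk(im[v0:v1,u0:u1],col); vv,uu=np.mgrid[v0:v1,u0:u1]; uu,vv=uu[m],vv[m]
    # candidate ring centre y0 by matching rendered projection
    X=np.array([carr(atz(n,(a,b),.008),PP) for a,b in zip(uu,vv)])
    print(n,col,m.sum(),'x',X[:,0].min().round(),X[:,0].max().round(),'y',np.round([X[:,1].min(),X[:,1].max(),X[:,1].mean()],1))
# overlay
for n,im,PP in (('top',t,PT),('side',s,PS)):
    pts=[]
    for y in (60,-35,-130): 
        for k in(-19,19):
            for z in(.006,.048): pts.append(w(60,y+k,z,PP))
        pts.append(w(60,y,.059,PP))
    q=proj(n,pts); b=(290,135,390,175) if n=='top' else (310,185,375,265)
    crop(im.astype(np.uint8),'ov_'+n,*b,7.5,pts=q)
E
```

```text
top yellow 118 x 53.0 75.0 y [-9.2 50.2 19.7]
top green 109 x 53.0 75.0 y [-102.9  -45.7  -75.1]
top red 106 x 53.0 75.0 y [-198.7 -140.1 -171.1]
side yellow 70 x 52.0 93.0 y [-10.2  72.6  25. ]
side green 42 x 56.0 68.0 y [-101.4  -49.1  -75. ]
side red 66 x 53.0 91.0 y [-200.6 -135.8 -171.2]
```

View pics/ov_top.png

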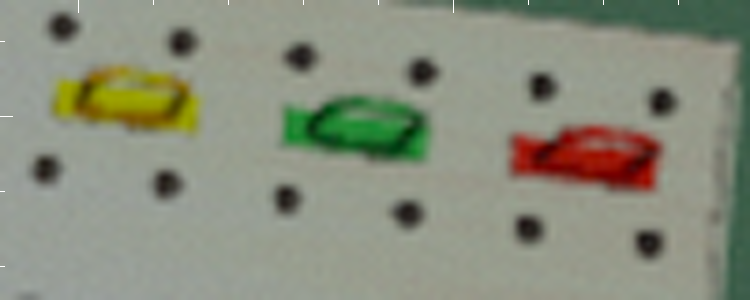

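View pics/ov_side.png

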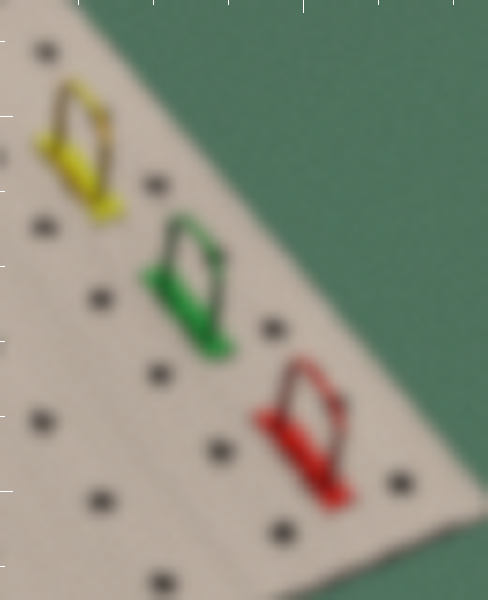

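```bash
python3 - <<'E'
from lf import *
t=np.load('pics/top0.npy'); s=np.load('pics/side0.npy')
PT=np.array([.5653,-.1485,-.1373]); PS=np.array([.5684,-.1466,-.1406])
def w(x,y,z,P):
    x/=1000;y/=1000;c,ss=np.cos(P[2]),np.sin(P[2]); return [P[0]+c*x-ss*y,P[1]+ss*x+c*y,z]
for n,im,PP in (('top',t,PT),('side',s,PS)):
    pts=[]
    for y in (20,-75,-170): 
        for k in(-19,19):
            for z in(.006,.048): pts.append(w(60,y+k,z,PP))
        pts.append(w(60,y,.059,PP))
    q=proj(n,pts); b=(290,135,390,175) if n=='top' else (310,185,375,265)
    crop(im,'ov2_'+n,*b,7.5 if n=='top' else 6,pts=q)
for nm,p in (('A',PT),('mean',np.array([.566,-.1483,-.138]))):
    for c,y in(('green',-94),('red',-189)): print(nm,c,np.round(w(60,y,0.017,p),4))
E
python3 -c "
import cv2,numpy as np
a=cv2.imread('pics/ov2_top.png');b=cv2.imread('pics/ov2_side.png')
a=cv2.resize(a,None,fx=.53*1,fy=.53);b=cv2.copyMakeBorder(b,0,0,0,0,0);H=max(len(a),len(b));f=lambda x:cv2.copyMakeBorder(x,0,H-len(x),0,0,0)
cv2.imwrite('pics/ov2.png',np.hstack([f(a),f(b)]))"
```

```text
A green [ 0.6119 -0.2498  0.017 ]
A red [ 0.5989 -0.3439  0.017 ]
mean green [ 0.6125 -0.2497  0.017 ]
mean red [ 0.5994 -0.3438  0.017 ]
```

View pics/ov2.png

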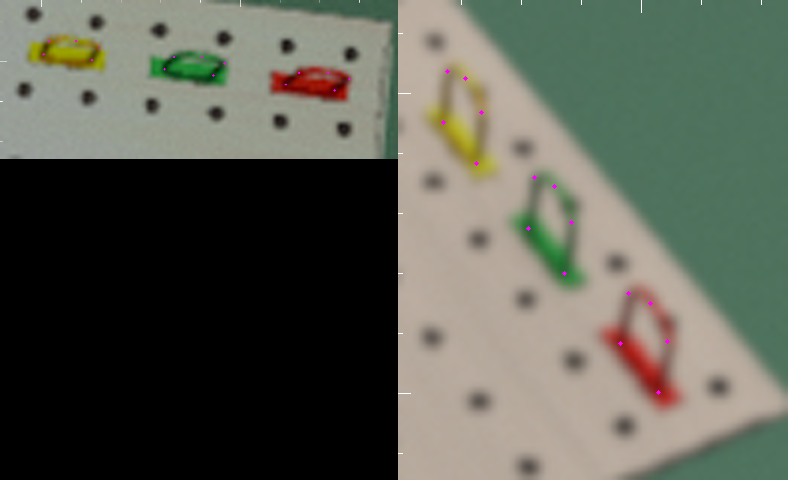

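```bash
python3 mv.py 0.4215 0.2909 0.11 -12
```

```text
t 27.25 p [ 0.6082 -0.0076  0.2108] rpy [-179.66   -0.22  -63.6 ] F [ 1.8 -0.4  3.9] w 0.0493 q [ 17.8  15.6 -11.6   0.2 -62.4   8.5]
shift [-0.3507  0.035   0.0993] rot [ -0.21  -0.36 -51.59]
```

Call:
jog_arm(
  motion=[
    [[-0.045, 0.0045, 0, 0, 0, -7, 0.05], [-0.09, 0.009, 0, 0, 0, -14, 0.05], [-0.135, 0.0135, 0.01, 0, 0, -21, 0.05], [-0.18, 0.018, 0.03, 0, 0, -28, 0.05], [-0.225, 0.0225, 0.05, 0, 0, -35, 0.05], [-0.27, 0.027, 0.07, 0, 0, -42, 0.05], [-0.315, 0.0315, 0.085, 0, 0, -48, 0.05], [-0.34, 0.034, 0.095, 0, 0, -51.5, 0.05]],
  ],
)

```text
t: 28.05
eef_pos: [0.4255, 0.2837, 0.1136]
ee_rot: [-3.141, -0.007, -0.205]
force: [0.8, -1.3, 0.6]
width: 0.05
```

Call:
jog_arm(
  motion=[
    [[-0.001, 0, 0, 0, 0, 0, 0.05], [-0.001, 0, 0, 0, 0, 0, 0.05]],
  ],
)

```text
t: 28.25
eef_pos: [0.4241, 0.2844, 0.1136]
ee_rot: [-3.141, -0.007, -0.204]
force: [0.6, -0.9, -0.7]
width: 0.0498
```

```bash
python3 mv.py 0.4215 0.2909 0.05 -12; python3 - <<'E'
from h import *
im=snap('side','side8');crop(im,'s8',180,90,300,210,6)
E
```

```text
t 28.25 p [0.4241 0.2844 0.1136] rpy [-179.97   -0.4   -11.7 ] F [ 0.6 -0.9 -0.7] w 0.0498 q [ 56.2  12.7 -30.5   0.5 -46.6  21.8]
shift [-0.0043 -0.0058  0.0636] rot [-0.03 -0.4   0.3 ]
```

View pics/s8.png

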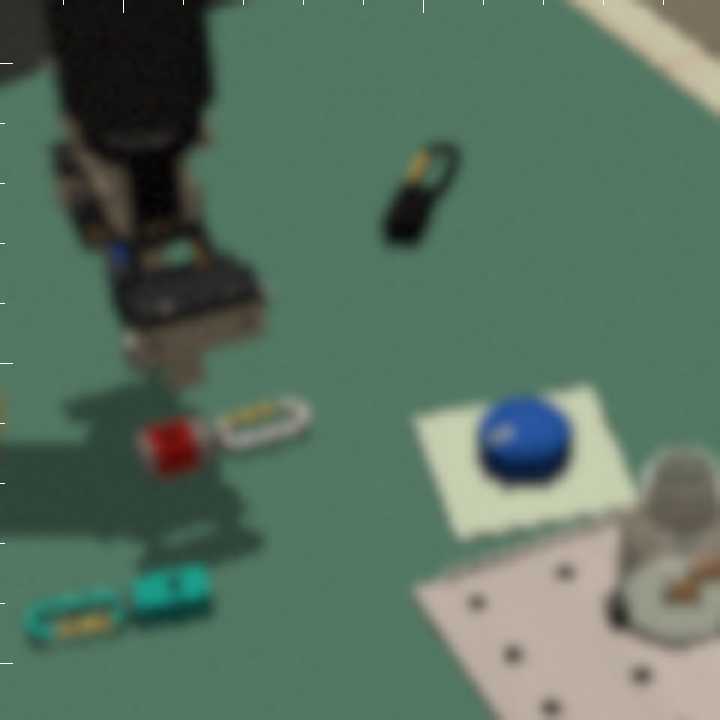

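Call:
jog_arm(
  motion=[
    [[-0.002, -0.003, 0.02, 0, -0.4, 0, 0.05], [-0.004, -0.006, 0.045, 0, -0.4, 0, 0.05], [-0.004, -0.006, 0.065, 0, -0.4, 0, 0.05], [-0.004, -0.006, 0.075, 0, -0.4, 0, 0.05], [-0.004, -0.006, 0.075, 0, -0.4, 0, 0.05]],
  ],
)

```text
t: 28.8
eef_pos: [0.4226, 0.2893, 0.0381]
ee_rot: [3.141, 0.001, -0.207]
force: [0.2, -0.5, 0.4]
width: 0.0495
```

```bash
python3 mv.py 0.4215 0.2909 0.0245 -12
```

```text
t 28.8 p [0.4226 0.2893 0.0381] rpy [ 1.7995e+02  3.0000e-02 -1.1880e+01] F [ 0.2 -0.5  0.4] w 0.0495 q [ 56.4  19.3 -34.1  -0.  -36.6  21.8]
shift [-0.0014 -0.0013  0.0136] rot [0.05 0.03 0.12]
```

Call:
jog_arm(
  motion=[
    [[-0.001, -0.001, 0.007, 0, 0, 0, 0.05], [-0.001, -0.001, 0.0135, 0, 0, 0, 0.05], [-0.001, -0.001, 0.0135, 0, 0, 0, 0.035], [-0.001, -0.001, 0.0135, 0, 0, 0, 0.02], [-0.001, -0.001, 0.0135, 0, 0, 0, 0.02], [-0.001, -0.001, 0.0135, 0, 0, 0, 0.02], [-0.001, -0.001, 0.0135, 0, 0, 0, 0.02]],
  ],
  newtons=45,
)

```text
t: 29.5
eef_pos: [0.4219, 0.2906, 0.0249]
ee_rot: [3.141, 0.0, -0.207]
force: [-1.8, -0.6, 3.4]
width: 0.0255
```

```bash
python3 mv.py 0.4215 0.2909 0.0245 -12
```

```text
t 29.5 p [0.4219 0.2906 0.0249] rpy [ 1.7997e+02  2.0000e-02 -1.1870e+01] F [-1.8 -0.6  3.4] w 0.0255 q [ 56.5  20.6 -34.7  -0.  -34.8  21.6]
shift [-0.0004 -0.0002  0.0004] rot [0.03 0.02 0.13]
```

```bash
python3 - <<'E'
from h import *
print(atz('top',(430,247),.13),atz('top',(415,248),0), 'side base',atz('side',(306,325),0.0))
print(atz('top',(373,260),.014))
E
python3 mv.py 0.5309 -0.3565 0.15 -7.9
```

```text
[ 0.32230629 -0.45183948  0.13      ] [ 0.31924548 -0.45823837  0.        ] side base [ 0.31305307 -0.46946772  0.        ]
[ 0.28547836 -0.32537215  0.014     ]
t 29.5 p [0.4219 0.2906 0.0249] rpy [ 1.7997e+02  2.0000e-02 -1.1870e+01] F [-1.8 -0.6  3.4] w 0.0255 q [ 56.5  20.6 -34.7  -0.  -34.8  21.6]
shift [ 0.2397  0.611  -0.1248] rot [ 0.03  0.02 -3.97]
```

Call:
jog_arm(
  motion=[
    [[0, 0, -0.01, 0, 0, 0, 0.02], [0, 0, -0.04, 0, 0, 0, 0.02], [0, 0, -0.08, 0, 0, 0, 0.02], [0.005, 0.012, -0.12, 0, 0, 0, 0.02], [0.015, 0.038, -0.145, 0, 0, 0, 0.02], [0.028, 0.072, -0.145, 0, 0, 0, 0.02], [0.041, 0.105, -0.145, 0, 0, -1, 0.02], [0.055, 0.14, -0.145, 0, 0, -2, 0.02]],
  ],
)

```text
t: 30.3
eef_pos: [0.4468, 0.1412, 0.171]
ee_rot: [-3.141, -0.0, -0.171]
force: [0.4, 1.0, -1.3]
width: 0.0253
```

```bash
python3 mv.py 0.5309 -0.3565 0.165 -7.9; python3 - <<'E'
from h import *
im=snap('side','side9');crop(im,'s9',180,60,340,200,5)
E
```

```text
t 30.3 p [0.4468 0.1412 0.171 ] rpy [-1.7996e+02 -2.0000e-02 -9.7900e+00] F [ 0.4  1.  -1.3] w 0.0253 q [ 41.7   4.9 -30.9  -0.  -54.2  38.5]
shift [0.1675 0.4762 0.0058] rot [-0.03 -0.02 -1.89]
```

View pics/s9.png

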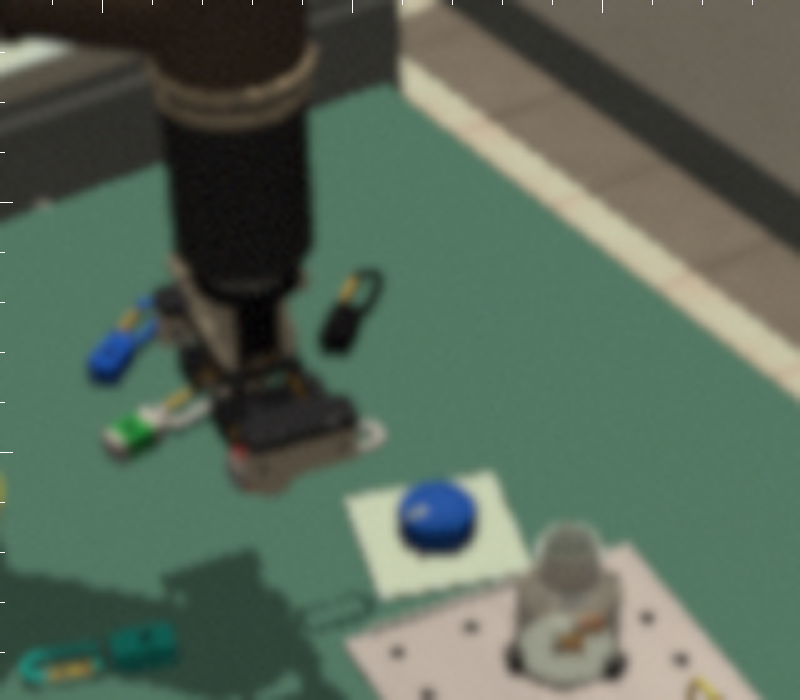

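The red logger is held, with its hook visible ahead of the gripper (370,435). Carrying on.

Call:
jog_arm(
  motion=[
    [[0.014, 0.04, 0, 0, 0, 0, 0.02], [0.028, 0.08, 0, 0, 0, 0, 0.02], [0.042, 0.12, 0, 0, 0, 0, 0.02], [0.056, 0.16, 0, 0, 0, 0, 0.02], [0.07, 0.2, 0, 0, 0, 0, 0.02], [0.084, 0.24, 0, 0, 0, -1, 0.02], [0.098, 0.28, 0, 0, 0, -2, 0.02], [0.112, 0.32, 0, 0, 0, -2, 0.02]],
  ],
)

```text
t: 31.15
eef_pos: [0.5019, -0.199, 0.1716]
ee_rot: [3.14, 0.001, -0.136]
force: [1.4, 0.2, -0.6]
width: 0.0255
```

```bash
python3 mv.py 0.5309 -0.3565 0.165 -7.9
```

```text
t 31.15 p [ 0.5019 -0.199   0.1716] rpy [ 1.7993e+02  5.0000e-02 -7.7700e+00] F [ 1.4  0.2 -0.6] w 0.0255 q [ -0.8  11.6 -22.6   0.1 -55.8  83. ]
shift [0.0501 0.1521 0.0067] rot [0.07 0.05 0.13]
```

Call:
jog_arm(
  motion=[
    [[0.012, 0.036, 0, 0, 0, 0, 0.02], [0.024, 0.072, 0, 0, 0, 0, 0.02], [0.035, 0.107, 0, 0, 0, 0, 0.02], [0.045, 0.137, 0, 0, 0, 0, 0.02], [0.05, 0.151, 0.01, 0, 0, 0, 0.02], [0.05, 0.152, 0.03, 0, 0, 0, 0.02], [0.05, 0.152, 0.05, 0, 0, 0, 0.02], [0.05, 0.152, 0.05, 0, 0, 0, 0.02]],
  ],
)

```text
t: 31.95
eef_pos: [0.5286, -0.3553, 0.1186]
ee_rot: [-3.141, 0.007, -0.137]
force: [-0.2, 0.2, -1.7]
width: 0.0257
```

```bash
python3 mv.py 0.5309 -0.3565 0.0325 -7.9; python3 - <<'E'
from h import *
for n,b in (('side',(300,120,420,270)),('top',(300,110,410,240))):
    im=snap(n,n+'10');crop(im,n[0]+'10',*b,4)
E
cd pics; python3 -c "
import cv2,numpy as np
a=cv2.imread('s10.png');b=cv2.imread('t10.png')[:len(cv2.imread('s10.png'))];H=max(len(a),len(b));f=lambda x:cv2.copyMakeBorder(x,0,H-len(x),0,0,0)
o=np.hstack([f(a),f(b)]);o=cv2.resize(o,(790,int(790*len(o)/o.shape[1])));cv2.imwrite('b10.png',o);print(o.shape)"
```

```text
t 31.95 p [ 0.5286 -0.3553  0.1186] rpy [-179.96    0.37   -7.82] F [-0.2  0.2 -1.7] w 0.0257 q [-16.4  23.3 -13.4   0.  -53.7  98.5]
shift [0.003  0.0009 0.0861] rot [-0.04  0.37  0.08]
(515, 790, 3)
```

View pics/b10.png

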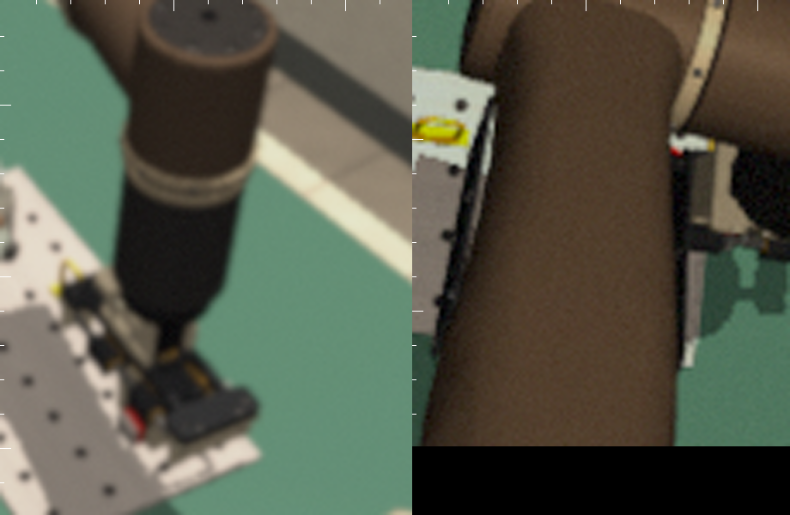

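Call:
jog_arm(
  motion=[
    [[0.002, 0.0005, 0.02, 0, 0.3, 0, 0.02], [0.003, 0.001, 0.04, 0, 0.3, 0, 0.02], [0.003, 0.001, 0.06, 0, 0.3, 0, 0.02], [0.003, 0.001, 0.075, 0, 0.3, 0, 0.02], [0.003, 0.001, 0.083, 0, 0.3, 0, 0.02], [0.003, 0.001, 0.083, 0, 0.3, 0, 0.02]],
  ],
)

```text
t: 32.65
eef_pos: [0.5331, -0.3573, 0.0384]
ee_rot: [3.141, -0.002, -0.135]
force: [-0.0, -0.1, -0.9]
width: 0.0254
```

```bash
python3 mv.py 0.5309 -0.3565 0.0325 -7.9
```

```text
t 32.65 p [ 0.5331 -0.3573  0.0384] rpy [ 1.7994e+02 -1.3000e-01 -7.7300e+00] F [-0.  -0.1 -0.9] w 0.0254 q [-16.4  28.6 -17.2   0.1 -44.   98.6]
shift [-0.0023 -0.0005  0.0059] rot [ 0.06 -0.13  0.17]
```

Call:
jog_arm(
  motion=[
    [[-0.002, 0, 0.003, 0, 0, 0, 0.02], [-0.002, 0, 0.006, 0, 0, 0, 0.02], [-0.002, 0, 0.007, 0, 0, 0, 0.02], [-0.002, 0, 0.007, 0, 0, 0, 0.02]],
  ],
)

```text
t: 33.05
eef_pos: [0.5313, -0.3571, 0.0316]
ee_rot: [3.14, -0.003, -0.135]
force: [0.3, 1.3, -2.1]
width: 0.0257
```

```bash
python3 mv.py 0.5309 -0.3565 0.0315 -7.9
```

```text
t 33.05 p [ 0.5313 -0.3571  0.0316] rpy [ 1.7993e+02 -1.5000e-01 -7.7300e+00] F [ 0.3  1.3 -2.1] w 0.0257 q [-16.5  29.  -17.7   0.1 -43.1  98.7]
shift [-0.0005 -0.0006  0.0001] rot [ 0.07 -0.15  0.17]
```

Call:
jog_arm(
  motion=[
    [[0, -0.003, 0, 0, 0, 0, 0.02], [0, -0.006, 0, 0, 0, 0, 0.02], [0, -0.009, 0, 0, 0, 0, 0.02], [0, -0.011, 0, 0, 0, 0, 0.02], [0, -0.011, 0, 0, 0, 0, 0.02]],
  ],
)

```text
t: 33.55
eef_pos: [0.5328, -0.3462, 0.0318]
ee_rot: [3.14, -0.003, -0.135]
force: [-0.5, -2.0, -2.0]
width: 0.0256
```

Call:
jog_arm(
  motion=[
    [[0, -0.003, 0, 0, 0, 0, 0.02], [0, -0.006, 0, 0, 0, 0, 0.02], [0, -0.006, 0, 0, 0, 0, 0.02]],
  ],
)

```text
t: 33.85
eef_pos: [0.5339, -0.3401, 0.0319]
ee_rot: [3.14, -0.003, -0.134]
force: [0.2, -3.7, -0.6]
width: 0.0256
```

```bash
python3 mv.py 0.5309 -0.3565 0.0315 -7.9
```

```text
t 33.85 p [ 0.5339 -0.3401  0.0319] rpy [179.91  -0.19  -7.7 ] F [ 0.2 -3.7 -0.6] w 0.0256 q [-14.8  28.4 -18.7   0.1 -42.6  97. ]
shift [-0.0008  0.0166  0.0005] rot [ 0.09 -0.19  0.2 ]
```

Call:
jog_arm(
  motion=[
    [[0, -0.003, 0, 0, 0, 0, 0.02], [0, -0.005, 0, 0, 0, 0, 0.02], [0, -0.005, 0, 0, 0, 0, 0.02]],
  ],
)

```text
t: 34.15
eef_pos: [0.5344, -0.3349, 0.0319]
ee_rot: [3.14, -0.003, -0.134]
force: [-0.6, -4.3, -1.7]
width: 0.0258
```

```bash
python3 mv.py 0.5309 -0.3565 0.0315 -7.9; python3 - <<'E'
from h import *
for n,b in (('side',(300,120,420,270)),('top',(300,110,410,240))):
    im=snap(n,n+'11');crop(im,n[0]+'11',*b,4)
E
```

```text
t 34.15 p [ 0.5344 -0.3349  0.0319] rpy [ 1.7991e+02 -1.7000e-01 -7.6900e+00] F [-0.6 -4.3 -1.7] w 0.0258 q [-14.3  28.3 -19.    0.1 -42.5  96.6]
shift [-0.0006  0.0218  0.0005] rot [ 0.09 -0.17  0.21]
```

View pics/s11.png

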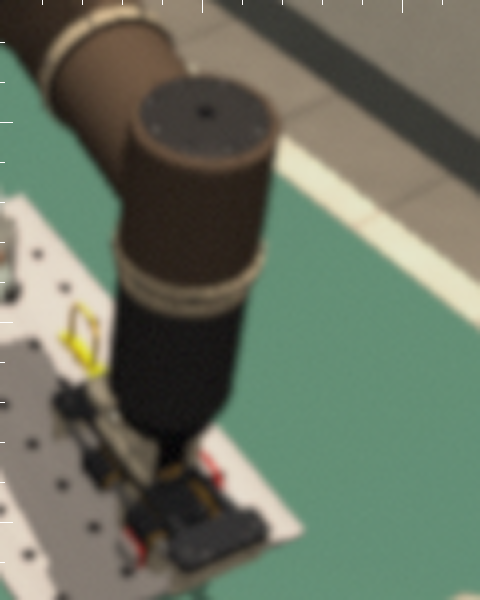

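Call:
jog_arm(
  motion=[
    [[-0.003, 0, 0, 0, 0, 0, 0.02], [-0.006, 0, 0, 0, 0, 0, 0.02], [-0.009, 0, 0, 0, 0, 0, 0.02], [-0.011, 0, 0, 0, 0, 0, 0.02], [-0.011, 0, 0, 0, 0, 0, 0.02]],
  ],
)

```text
t: 34.75
eef_pos: [0.5231, -0.3332, 0.0318]
ee_rot: [3.14, -0.003, -0.134]
force: [0.4, 0.9, -1.0]
width: 0.0257
```

```bash
python3 mv.py 0.5309 -0.3565 0.0315 -7.9
```

```text
t 34.75 p [ 0.5231 -0.3332  0.0318] rpy [ 1.7993e+02 -1.5000e-01 -7.6900e+00] F [ 0.4  0.9 -1. ] w 0.0257 q [-14.4  27.6 -20.4   0.1 -41.9  96.7]
shift [0.0108 0.022  0.0004] rot [ 0.07 -0.15  0.21]
```

Call:
jog_arm(
  motion=[
    [[0, 0, 0.001, 0, 0, 0, 0.02], [0, 0, 0.001, 0, 0, 0, 0.02], [0, 0, 0.001, 0, 0, 0, 0.03], [0, 0, 0.001, 0, 0, 0, 0.044], [0, 0, 0.001, 0, 0, 0, 0.044], [0, 0, -0.01, 0, 0, 0, 0.044], [0, 0, -0.04, 0, 0, 0, 0.044], [0, 0, -0.08, 0, 0, 0, 0.044]],
  ],
)

```text
t: 35.55
eef_pos: [0.5217, -0.3327, 0.1117]
ee_rot: [3.141, 0.001, -0.134]
force: [0.8, 0.0, -0.4]
width: 0.0437
```

```bash
python3 mv.py 0.45 -0.05 0.2 8.7
```

```text
t 35.55 p [ 0.5217 -0.3327  0.1117] rpy [ 1.7996e+02  6.0000e-02 -7.7000e+00] F [ 0.8  0.  -0.4] w 0.0437 q [-14.4  22.  -16.5   0.1 -51.5  96.7]
shift [-0.1091 -0.2705 -0.0884] rot [  0.03   0.07 -16.4 ]
```

Move toward the green logger, and look on the way.

Call:
jog_arm(
  motion=[
    [[0, 0, -0.04, 0, 0, 0, 0.05], [-0.01, -0.03, -0.07, 0, 0, 0, 0.05], [-0.025, -0.07, -0.088, 0, 0, -3, 0.05], [-0.04, -0.11, -0.088, 0, 0, -6, 0.05], [-0.055, -0.15, -0.088, 0, 0, -9, 0.05], [-0.07, -0.19, -0.088, 0, 0, -12, 0.05], [-0.09, -0.23, -0.088, 0, 0, -15, 0.05], [-0.109, -0.27, -0.088, 0, 0, -16.4, 0.05]],
  ],
)

```text
t: 36.35
eef_pos: [0.4493, -0.0492, 0.2006]
ee_rot: [3.141, -0.0, 0.154]
force: [0.8, 1.2, 0.4]
width: 0.05
```

```bash
python3 mv.py 0.4663 0.3918 0.12 8.7; python3 - <<'E'
from h import *
im=snap('side','side12');crop(im,'s12',290,160,390,280,5)
im=snap('top','top12');crop(im,'t12',225,110,395,230,4.5)
E
```

```text
t 36.35 p [ 0.4493 -0.0492  0.2006] rpy [ 1.7999e+02 -1.0000e-02  8.8000e+00] F [0.8 1.2 0.4] w 0.05 q [ 18.9   1.4 -30.3   0.  -58.3  79.9]
shift [ 0.0842 -0.4332  0.0805] rot [ 0.01 -0.01  0.1 ]
```

View pics/s12.png

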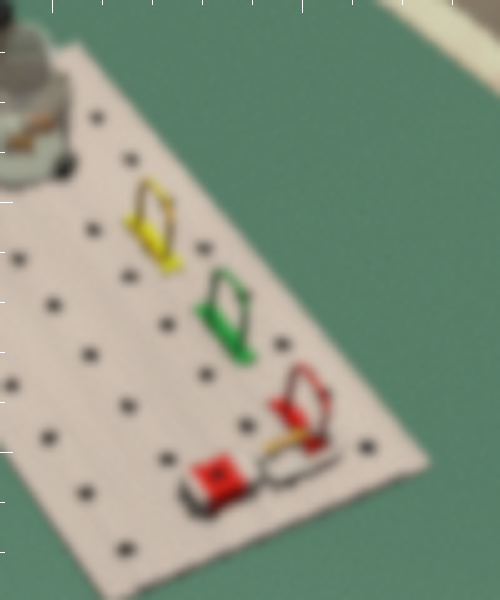

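View pics/t12.png

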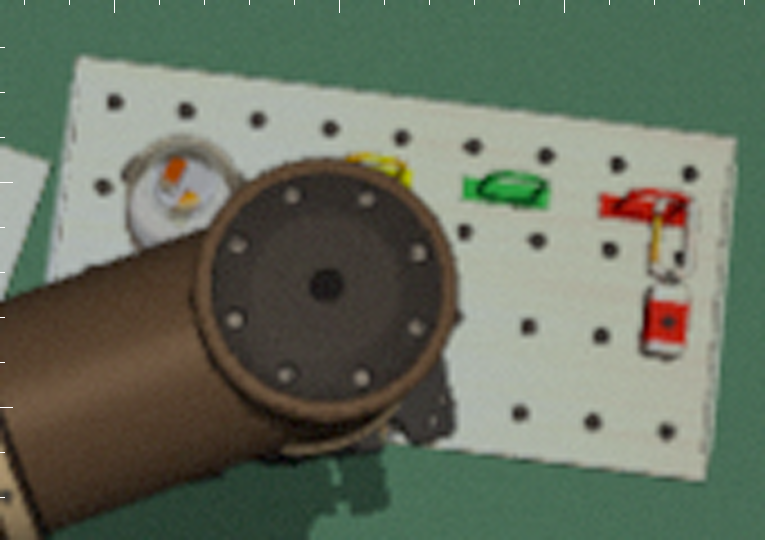

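View pics/side12.png

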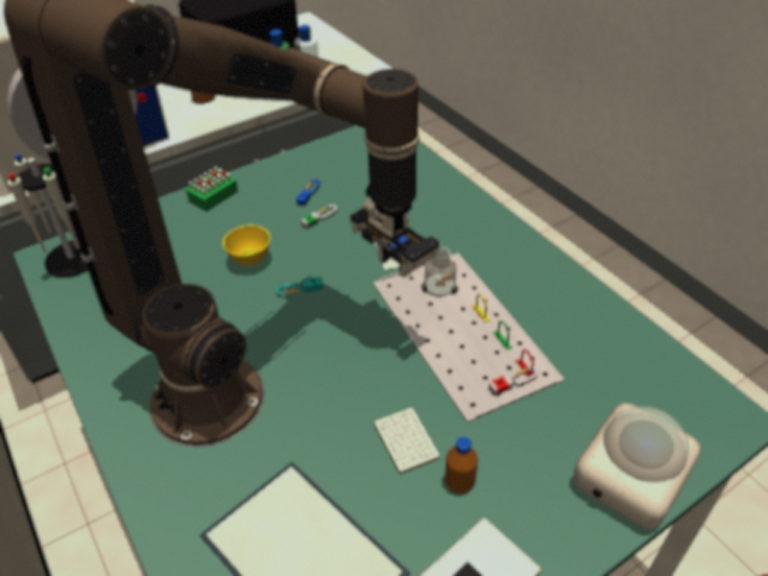

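The red logger lies flat with the ring's leg at the hook nose and the gate straight (crop 655,235 in the top view). Now green.

Call:
jog_arm(
  motion=[
    [[0.008, -0.04, 0, 0, 0, 0, 0.05], [0.016, -0.085, 0, 0, 0, 0, 0.05], [0.025, -0.13, 0, 0, 0, 0, 0.05], [0.034, -0.175, 0, 0, 0, 0, 0.05], [0.043, -0.22, 0, 0, 0, 0, 0.05], [0.052, -0.265, 0.01, 0, 0, 0, 0.05], [0.061, -0.31, 0.02, 0, 0, 0, 0.05], [0.069, -0.355, 0.03, 0, 0, 0, 0.05]],
  ],
)

```text
t: 37.25
eef_pos: [0.4616, 0.3163, 0.1719]
ee_rot: [-3.14, -0.002, 0.158]
force: [1.3, -0.5, 0.1]
width: 0.0498
```

```bash
python3 mv.py 0.4663 0.3918 0.12 8.7; python3 - <<'E'
from h import *
im=snap('side','side13');crop(im,'s13',180,90,300,210,6)
E
```

```text
t 37.25 p [0.4616 0.3163 0.1719] rpy [-1.7992e+02 -1.2000e-01  9.0300e+00] F [ 1.3 -0.5  0.1] w 0.0498 q [ 54.5  13.3 -20.3   0.  -56.3  44.5]
shift [ 0.0164 -0.0737  0.052 ] rot [-0.08 -0.12  0.33]
```

View pics/s13.png

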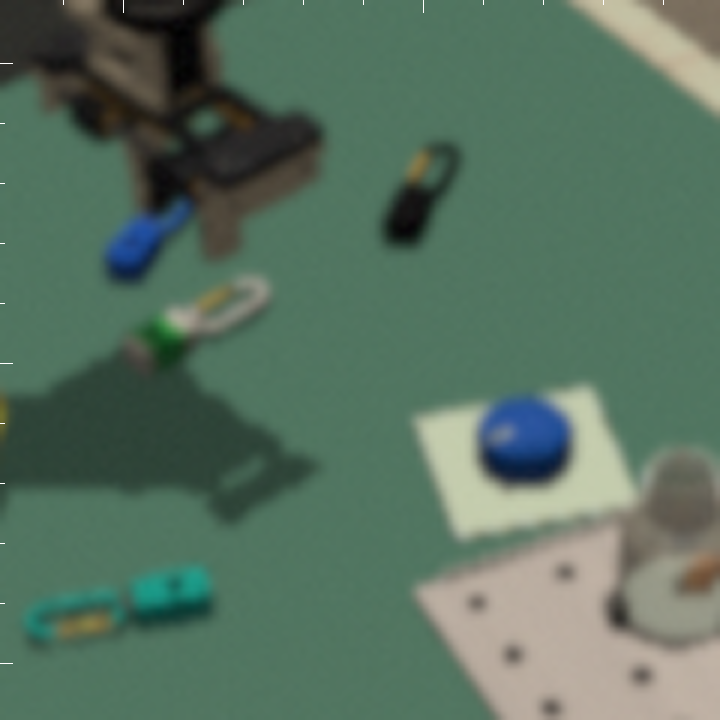

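Call:
jog_arm(
  motion=[
    [[0.005, -0.022, 0.015, 0, 0, 0, 0.05], [0.01, -0.045, 0.03, 0, 0, 0, 0.05], [0.015, -0.065, 0.045, 0, 0, 0, 0.05], [0.0165, -0.073, 0.06, 0, 0, 0, 0.05], [0.0165, -0.0735, 0.075, 0, 0, 0, 0.05], [0.0165, -0.0735, 0.09, 0, 0, 0, 0.05], [0.0165, -0.0735, 0.1, 0, 0, 0, 0.05], [0.0165, -0.0735, 0.1, 0, 0, 0, 0.05]],
  ],
)

```text
t: 38.1
eef_pos: [0.4667, 0.3957, 0.0689]
ee_rot: [3.141, -0.001, 0.159]
force: [-0.1, -0.5, 0.6]
width: 0.0498
```

Call:
jog_arm(
  motion=[
    [[0, 0, 0.005, 0, 0, 0, 0.05], [0, 0, 0.005, 0, 0, 0, 0.05]],
  ],
)

```text
t: 38.3
eef_pos: [0.4667, 0.3953, 0.0639]
ee_rot: [3.141, -0.0, 0.158]
force: [0.5, -0.1, -0.3]
width: 0.05
```

```bash
python3 mv.py 0.4663 0.3918 0.0247 8.7
```

```text
t 38.3 p [0.4667 0.3953 0.0639] rpy [ 1.7997e+02 -2.0000e-02  9.0700e+00] F [ 0.5 -0.1 -0.3] w 0.05 q [ 58.6  24.6 -20.    0.  -45.4  40.5]
shift [-0.001   0.0034  0.0392] rot [ 0.03 -0.02  0.37]
```

Call:
jog_arm(
  motion=[
    [[-0.001, 0.0035, 0.01, 0, 0, 0, 0.05], [-0.001, 0.0035, 0.025, 0, 0, 0, 0.05], [-0.001, 0.0035, 0.035, 0, 0, 0, 0.05], [-0.001, 0.0035, 0.039, 0, 0, 0, 0.05], [-0.001, 0.0035, 0.039, 0, 0, 0, 0.05]],
  ],
)

```text
t: 38.8
eef_pos: [0.4661, 0.3913, 0.0242]
ee_rot: [3.14, 0.0, 0.158]
force: [-0.2, 0.2, 0.5]
width: 0.05
```

```bash
python3 mv.py 0.4663 0.3918 0.0247 8.7
```

```text
t 38.8 p [0.4661 0.3913 0.0242] rpy [1.7992e+02 2.0000e-02 9.0800e+00] F [-0.2  0.2  0.5] w 0.05 q [ 58.4  27.4 -22.1   0.1 -40.5  40.6]
shift [ 0.0003 -0.0004 -0.0005] rot [0.08 0.02 0.38]
```

Call:
jog_arm(
  motion=[
    [[0, 0, -0.0005, 0, 0, 0, 0.035], [0, 0, -0.0005, 0, 0, 0, 0.02], [0, 0, -0.0005, 0, 0, 0, 0.02], [0, 0, -0.0005, 0, 0, 0, 0.02], [0, 0, -0.0005, 0, 0, 0, 0.02]],
  ],
)

```text
t: 39.3
eef_pos: [0.4662, 0.3913, 0.0251]
ee_rot: [3.14, 0.0, 0.159]
force: [-0.5, -1.0, 3.1]
width: 0.0257
```

```bash
python3 mv.py 0.46 0.0 0.17 -7.9; python3 - <<'E'
import numpy as np
leg=np.array([.6123,-.2498]);c,s=np.cos(-.138),np.sin(-.138)
for v in((65.5,22),(65.5,0),(76.5,0)): print(v, leg-np.array([c*v[0]-s*v[1],s*v[0]+c*v[1]])/1000)
E
```

```text
t 39.3 p [0.4662 0.3913 0.0251] rpy [1.7993e+02 1.0000e-02 9.0800e+00] F [-0.5 -1.   3.1] w 0.0257 q [ 58.4  27.3 -22.1   0.1 -40.6  40.6]
shift [-0.0679  0.3856 -0.1444] rot [ 0.08 -0.   16.98]
(65.5, 22) [ 0.54439633 -0.26258051]
(65.5, 0) [ 0.5474227  -0.24078966]
(76.5, 0) [ 0.53652728 -0.23927648]
```

Call:
jog_arm(
  motion=[
    [[0, 0, -0.01, 0, 0, 0, 0.02], [0, 0, -0.04, 0, 0, 0, 0.02], [0, 0.005, -0.08, 0, 0, 2, 0.02], [-0.004, 0.02, -0.12, 0, 0, 5, 0.02], [-0.01, 0.05, -0.14, 0, 0, 8, 0.02], [-0.017, 0.085, -0.145, 0, 0, 11, 0.02], [-0.024, 0.12, -0.145, 0, 0, 14, 0.02], [-0.03, 0.16, -0.145, 0, 0, 17, 0.02]],
  ],
)

```text
t: 40.1
eef_pos: [0.4615, 0.2279, 0.1713]
ee_rot: [-3.141, -0.001, -0.14]
force: [1.9, -0.2, -1.7]
width: 0.0259
```

```bash
python3 mv.py 0.47 0.0 0.17 -7.9; python3 mv.py 0.544 -0.2626 0.17 -7.9; python3 - <<'E'
from h import *
im=snap('side','side14');crop(im,'s14',180,60,320,180,5)
E
```

```text
t 40.1 p [0.4615 0.2279 0.1713] rpy [-1.7999e+02 -6.0000e-02 -8.0000e+00] F [ 1.9 -0.2 -1.7] w 0.0259 q [ 48.2   9.3 -25.6   0.  -55.1  33.8]
shift [0.0402 0.2245 0.0013] rot [-0.01 -0.06 -0.1 ]
t 40.1 p [0.4615 0.2279 0.1713] rpy [-1.7999e+02 -6.0000e-02 -8.0000e+00] F [ 1.9 -0.2 -1.7] w 0.0259 q [ 48.2   9.3 -25.6   0.  -55.1  33.8]
shift [0.15   0.4742 0.0014] rot [-0.01 -0.06 -0.1 ]
```

View pics/s14.png

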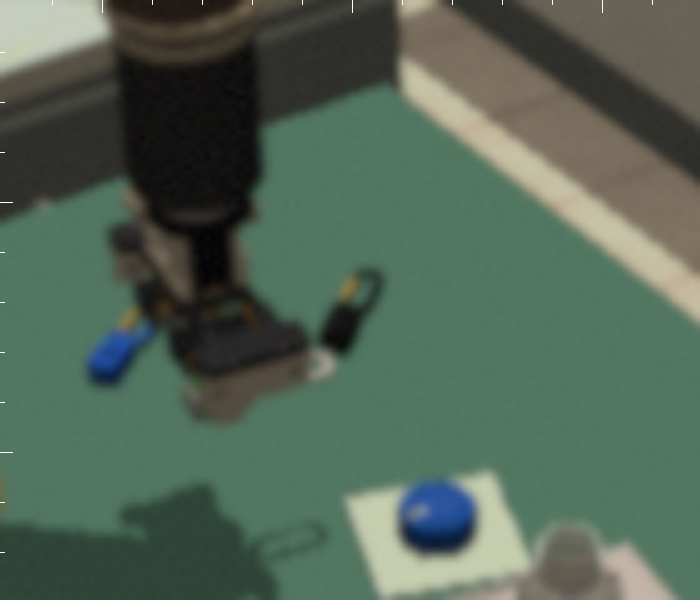

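Call:
jog_arm(
  motion=[
    [[0.01, 0.04, 0, 0, 0, 0, 0.02], [0.02, 0.08, 0, 0, 0, 0, 0.02], [0.03, 0.12, 0, 0, 0, 0, 0.02], [0.042, 0.16, 0, 0, 0, 0, 0.02], [0.054, 0.2, 0, 0, 0, 0, 0.02], [0.066, 0.24, 0, 0, 0, 0, 0.02], [0.08, 0.28, 0, 0, 0, 0, 0.02], [0.095, 0.32, 0, 0, 0, 0, 0.02]],
  ],
)

```text
t: 40.95
eef_pos: [0.5076, -0.1094, 0.1723]
ee_rot: [3.14, 0.0, -0.145]
force: [1.4, 0.2, -1.0]
width: 0.0249
```

```bash
python3 mv.py 0.544 -0.2626 0.12 -7.9
```

```text
t 40.95 p [ 0.5076 -0.1094  0.1723] rpy [ 1.7989e+02  3.0000e-02 -8.2900e+00] F [ 1.4  0.2 -1. ] w 0.0249 q [  9.6   9.7 -25.    0.1 -55.4  72.1]
shift [0.0581 0.1463 0.0525] rot [ 0.11  0.03 -0.39]
```

Call:
jog_arm(
  motion=[
    [[0.015, 0.035, 0, 0, 0, 0, 0.02], [0.029, 0.07, 0, 0, 0, 0, 0.02], [0.042, 0.105, 0, 0, 0, 0, 0.02], [0.053, 0.133, 0, 0, 0, 0, 0.02], [0.058, 0.146, 0.01, 0, 0, 0, 0.02], [0.058, 0.146, 0.03, 0, 0, 0, 0.02], [0.058, 0.146, 0.05, 0, 0, 0, 0.02], [0.058, 0.146, 0.05, 0, 0, 0, 0.02]],
  ],
)

```text
t: 41.75
eef_pos: [0.5416, -0.2614, 0.1195]
ee_rot: [3.141, 0.006, -0.145]
force: [0.1, 0.4, -1.7]
width: 0.0253
```

```bash
python3 mv.py 0.544 -0.2626 0.0325 -7.9; python3 - <<'E'
from h import *
im=snap('side','side15');crop(im,'s15',290,140,400,260,5)
E
```

```text
t 41.75 p [ 0.5416 -0.2614  0.1195] rpy [179.94   0.35  -8.33] F [ 0.1  0.4 -1.7] w 0.0253 q [ -7.1  20.3 -18.1   0.1 -52.   88.8]
shift [0.003  0.0007 0.087 ] rot [ 0.06  0.35 -0.43]
```

View pics/s15.png

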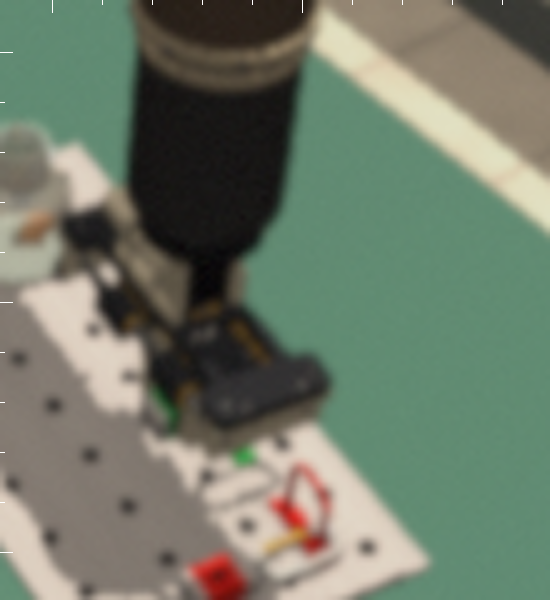

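Call:
jog_arm(
  motion=[
    [[0.002, 0.0005, 0.02, 0, 0.3, 0, 0.02], [0.002, 0.0005, 0.04, 0, 0.3, 0, 0.02], [0.002, 0.0005, 0.06, 0, 0.3, 0, 0.02], [0.002, 0.0005, 0.075, 0, 0.3, 0, 0.02], [0.002, 0.0005, 0.083, 0, 0.3, 0, 0.02], [0.002, 0.0005, 0.083, 0, 0.3, 0, 0.02]],
  ],
)

```text
t: 42.4
eef_pos: [0.5443, -0.2623, 0.0383]
ee_rot: [3.14, -0.001, -0.144]
force: [0.4, 0.4, -1.1]
width: 0.0255
```

```bash
python3 mv.py 0.544 -0.2626 0.0318 -7.9
```

```text
t 42.4 p [ 0.5443 -0.2623  0.0383] rpy [ 1.799e+02 -5.000e-02 -8.250e+00] F [ 0.4  0.4 -1.1] w 0.0255 q [ -7.2  26.  -22.3   0.2 -41.7  88.8]
shift [-0.0003  0.0003  0.0065] rot [ 0.1  -0.05 -0.35]
```

Call:
jog_arm(
  motion=[
    [[0, 0, 0.003, 0, 0, 0, 0.02], [0, 0, 0.006, 0, 0, 0, 0.02], [0, 0, 0.0065, 0, 0, 0, 0.02], [0, 0, 0.0065, 0, 0, 0, 0.02]],
  ],
)

```text
t: 42.8
eef_pos: [0.5445, -0.2623, 0.0321]
ee_rot: [3.14, -0.001, -0.144]
force: [-0.9, -0.6, -1.2]
width: 0.0256
```

Call:
jog_arm(
  motion=[
    [[0, -0.004, 0, 0, 0, 0, 0.02], [0, -0.008, 0, 0, 0, 0, 0.02], [0, -0.012, 0, 0, 0, 0, 0.02], [0, -0.015, 0, 0, 0, 0, 0.02], [0, -0.017, 0, 0, 0, 0, 0.02], [0, -0.017, 0, 0, 0, 0, 0.02]],
  ],
)

```text
t: 43.4
eef_pos: [0.5471, -0.2454, 0.0322]
ee_rot: [3.14, -0.001, -0.144]
force: [-0.6, -3.0, -0.5]
width: 0.026
```

```bash
python3 mv.py 0.5474 -0.2408 0.0318 -8.2
```

```text
t 43.4 p [ 0.5471 -0.2454  0.0322] rpy [ 1.7989e+02 -8.0000e-02 -8.2400e+00] F [-0.6 -3.  -0.5] w 0.026 q [ -5.4  26.1 -23.2   0.2 -40.6  87.1]
shift [-0.0004 -0.0046  0.0004] rot [ 0.11 -0.08 -0.04]
```

Call:
jog_arm(
  motion=[
    [[0, -0.003, 0, 0, 0, 0, 0.02], [0, -0.0045, 0, 0, 0, 0, 0.02], [0, -0.0045, 0, 0, 0, 0, 0.02]],
  ],
)

```text
t: 43.7
eef_pos: [0.5475, -0.2409, 0.0321]
ee_rot: [3.14, -0.001, -0.144]
force: [-0.9, -4.3, -0.5]
width: 0.0257
```

```bash
python3 mv.py 0.5365 -0.2393 0.0318 -8.2
```

```text
t 43.7 p [ 0.5475 -0.2409  0.0321] rpy [ 1.7989e+02 -6.0000e-02 -8.2300e+00] F [-0.9 -4.3 -0.5] w 0.0257 q [ -5.   26.  -23.4   0.2 -40.6  86.6]
shift [-0.0111  0.      0.0003] rot [ 0.11 -0.06 -0.03]
```

Call:
jog_arm(
  motion=[
    [[-0.003, 0, 0, 0, 0, 0, 0.02], [-0.006, 0, 0, 0, 0, 0, 0.02], [-0.009, 0, 0, 0, 0, 0, 0.02], [-0.011, 0, 0, 0, 0, 0, 0.02], [-0.011, 0, 0, 0, 0, 0, 0.02]],
  ],
)

```text
t: 44.2
eef_pos: [0.5364, -0.239, 0.0321]
ee_rot: [3.14, -0.001, -0.143]
force: [-0.3, -0.0, -1.5]
width: 0.0258
```

```bash
python3 mv.py 0.5365 -0.2393 0.0318 -8.2
```

```text
t 44.2 p [ 0.5364 -0.239   0.0321] rpy [ 1.799e+02 -6.000e-02 -8.220e+00] F [-0.3 -0.  -1.5] w 0.0258 q [ -4.9  25.2 -24.8   0.2 -39.9  86.5]
shift [0.0002 0.0003 0.0003] rot [ 0.1  -0.06 -0.02]
```

Gate force is gone, so it snapped shut. Releasing and backing off far for a clear view.

Call:
jog_arm(
  motion=[
    [[0, 0, 0.001, 0, 0, 0, 0.02], [0, 0, 0.001, 0, 0, 0, 0.02], [0, 0, 0.001, 0, 0, 0, 0.03], [0, 0, 0.001, 0, 0, 0, 0.044], [0, 0, 0.001, 0, 0, 0, 0.044], [0, 0, -0.01, 0, 0, 0, 0.044], [0, 0, -0.04, 0, 0, 0, 0.044], [0, 0, -0.08, 0, 0, 0, 0.044]],
  ],
)

```text
t: 45.0
eef_pos: [0.5351, -0.2387, 0.1121]
ee_rot: [3.14, 0.003, -0.144]
force: [1.4, -0.6, 0.4]
width: 0.0438
```

Call:
jog_arm(
  motion=[
    [[0, 0, -0.04, 0, 0, 0, 0.05], [-0.01, -0.03, -0.07, 0, 0, 0, 0.05], [-0.025, -0.07, -0.09, 0, 0, 0, 0.05], [-0.04, -0.11, -0.09, 0, 0, 0, 0.05], [-0.055, -0.15, -0.09, 0, 0, 0, 0.05], [-0.07, -0.19, -0.09, 0, 0, 0, 0.05], [-0.08, -0.23, -0.09, 0, 0, 0, 0.05], [-0.085, -0.27, -0.09, 0, 0, 0, 0.05]],
  ],
)

```text
t: 45.8
eef_pos: [0.489, 0.0423, 0.2032]
ee_rot: [3.141, 0.001, -0.143]
force: [1.5, 0.6, 0.9]
width: 0.0497
```

```bash
python3 mv.py 0.45 0.4 0.2 -8
```

```text
t 45.8 p [0.489  0.0423 0.2032] rpy [ 1.7996e+02  7.0000e-02 -8.2200e+00] F [1.5 0.6 0.9] w 0.0497 q [ 27.9   5.2 -25.7  -0.  -59.1  53.8]
shift [-0.0898 -0.3484  0.0031] rot [ 0.04  0.07 -0.22]
```

Call:
jog_arm(
  motion=[
    [[-0.01, -0.045, 0, 0, 0, 0, 0.05], [-0.022, -0.09, 0, 0, 0, 0, 0.05], [-0.034, -0.135, 0, 0, 0, 0, 0.05], [-0.046, -0.18, 0, 0, 0, 0, 0.05], [-0.058, -0.225, 0, 0, 0, 0, 0.05], [-0.07, -0.27, 0, 0, 0, 0, 0.05], [-0.08, -0.31, 0, 0, 0, 0, 0.05], [-0.09, -0.348, 0, 0, 0, 0, 0.05]],
  ],
)

```text
t: 46.6
eef_pos: [0.4492, 0.4016, 0.2042]
ee_rot: [-3.141, 0.001, -0.143]
force: [0.6, 0.0, 0.1]
width: 0.05
```

```bash
python3 mv.py; python3 - <<'E'
from h import *
im=snap('side','side20');crop(im,'s20',240,130,380,280,4)
im=snap('top','top20');crop(im,'t20',180,110,395,230,3.7); crop(im,'t20z',310,130,385,200,9)
E
```

```text
t 46.6 p [0.4492 0.4016 0.2042] rpy [-1.7999e+02  4.0000e-02 -8.1700e+00] F [0.6 0.  0.1] w 0.05 q [ 60.3  15.6 -12.4  -0.  -62.   21.5]
```

View pics/t20.png

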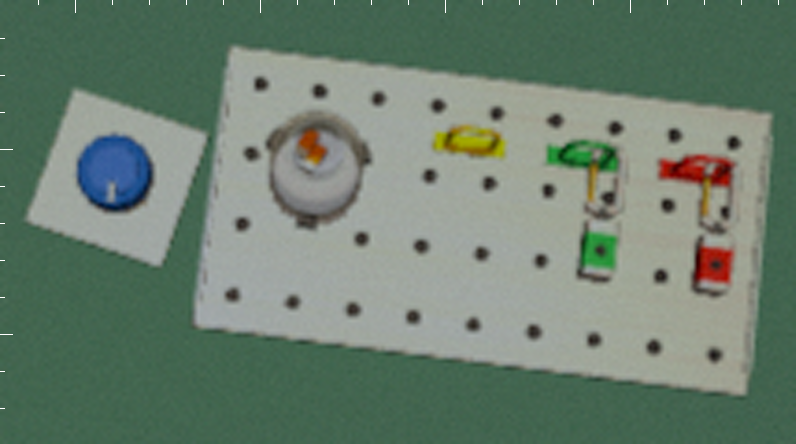

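View pics/t20z.png

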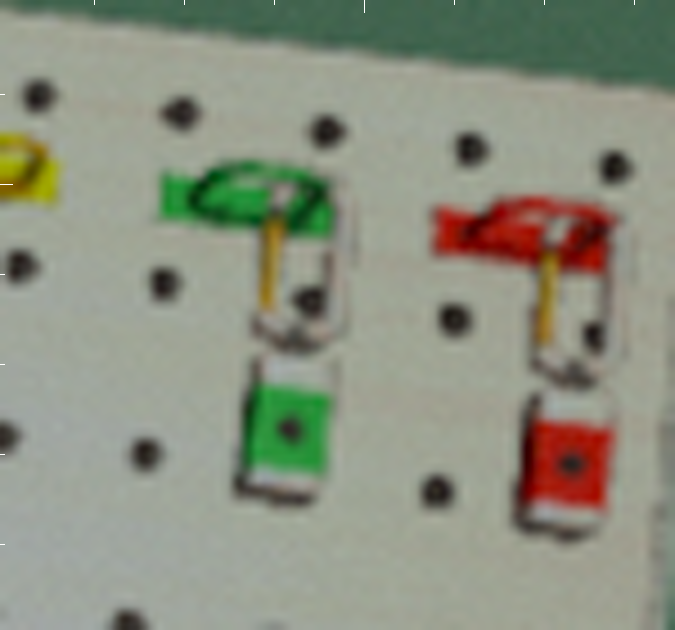

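View pics/s20.png

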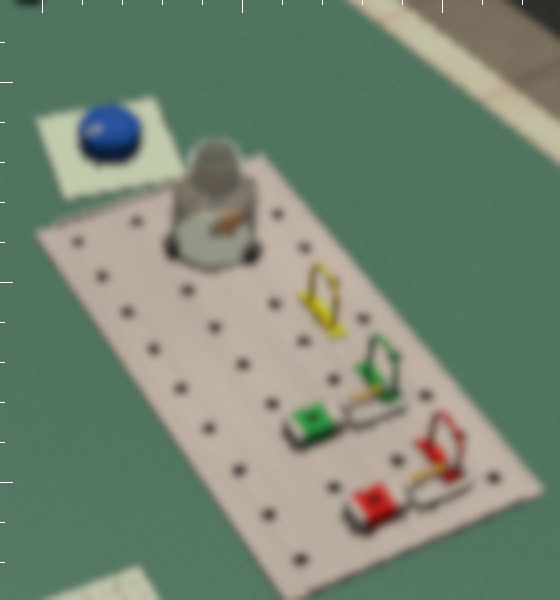

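Everything checks out, so I'm handing in.

```bash
python3 - <<'E'
from h import *
arm.job_done(); print(arm.get_state()['t'])
E
```

```text
the job is handed in; nothing more can be done
the job is handed in; nothing more can be done
```

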